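# Turn the parts tray over and put it back in its holder

## Task

The flat grey parts tray lies face down on the raised black machine deck and is too wide to grip from above. Slide it out past an edge of the deck so that you can get under it, turn it over and set it down right way up, and let go. Then pick it up again and put it in its metal holder, right way up and fully down between the corners, without dropping the tray or disturbing the roller, label roll and wrench.

Things in the scene. Friction and masses are not known exactly. Their poses are not given: they have to be found in the camera images.
- tray: Shallow grey plastic tray, about 0.35 kg, outside a plain block 170 (its x) x 120 (y) x 24 mm (z). Origin: centre of its smooth closed base. z points out of the open side, so it points down at the start, when the tray lies face down wholly on the deck, long side within 0.25 rad of the deck's x. A half turn about z leaves it the same. Rims: solid, 22 mm wide on the long sides; end walls 8 mm.
- tray_rib (a point): Middle of the tray's grip rib at rim height, 24 mm from the base along the tray's z, axes as the tray's. The rib is a straight wall 12 mm thick (in y) and 154 mm long (in x) along the middle of the open side, level with the rim. On each side of it is a pocket 154 x 32 mm, 19 mm deep (floor 5 mm thick).
- deck: Fixed raised machine deck left or right of the robot's centre line (holder on the other side): black plate 240 x 240 mm, 14 mm thick, bare flat top 70 mm above the bench. Its foot (160 along x, 120 mm along y; 6 mm sole 200 x 150) is set back: free space under the plate is 60 mm deep at the y edges, 40 at the x edges. Origin: on the bench under the centre; x, y along the plate's edges, z up.
- holder: Fixed tray holder on the bench: aluminium base 194 (x) x 144 (y) x 8 mm with a steel angle at each corner, standing 18 mm above the base. Between the angles is 178 x 128 mm, 4 mm to spare on each side of the tray, whose long side goes along the holder's x, either way round. Origin: centre of the underside, on the bench; z up.
- holder_seat (a point): Centre of the holder's base top, 8 mm above the bench, where the middle of the tray's base belongs; axes as the holder's.
- roller: Bystander: loose spare roller standing on end on the far part of the bench, black with white ends, 52 mm across, 126 mm high. Origin at the centre of its foot.
- label_roll: Bystander: loose roll of blank labels lying flat on the far part of the bench, white paper, 100 mm across, 45 mm high. Origin at the centre of its underside.
- wrench: Bystander: loose steel wrench lying flat on the bench between deck and holder, about 180 mm long. Origin under its middle.
Not all that is in view belongs to the job. What is shaped like the tray but red or yellow is not meant.

How it is judged:
By the outcome, as a careful person would: the job done as asked, in the order asked, and still so for the second after the job is handed in, with the robot touching nothing.
It also fails if it takes over 72 s, if anything falls off the work surface, if the arm or the gripper's body presses on something with over 40 N, if the wrist force passes 120 N, or if a joint passes its speed limit or range.

## Robot

A 6-joint arm with a two-finger parallel gripper is mounted at the origin on the work surface. World frame = base frame: x ahead of the robot, y to its left, z up, the work surface at z = 0. Lengths are in m, angles in rad, forces in N, time in s.
With the tool pointing down it reaches from about 0.3 to 0.775 m from the base axis. Payload 14.6 kg.
Tool frame: the origin (TCP) lies midway between the tips of the shut fingers; the grasp point (between the pads) lies 19 mm behind it; z points along the fingers, y is the direction in which the jaws open and shut (so a half turn about z gives the same grasp; the last joint's range is limited). The gripper opens to 85 mm and grips with 20 to 120 N. Pads are 22 mm wide; open, the fingers measure 114 mm over their backs; the gripper's body (76 mm by 85 mm) begins 54 mm behind the grasp point. The pads swing forward as they close: fully open they stand 13 mm farther back than shut.
Start: joints at [1.092, 0.3, 1.521, -0, 1.321, -0.067], TCP at [0.22, 0.504, 0.231] pointing down, gripper open.
Joint ranges: [-3.03, 3.03], [-0.79, 2.21], [0.23, 2.52], [-1.04, 4.18], [0, 3.07], [-2.55, 2.55]. Speed limits (rad/s): [2.22, 2.22, 2.57, 3.14, 3.14, 3.14].

## Interface

Orientations are given as a unit quaternion [w, x, y, z].
In Python, from bench import observe, optics, manip gives the robot as it stands. The module is installed in compiled form; this text tells all that it offers.
- The arm moves only by the tool apply_moves, never from a script. Its argument "moves" is a list of rows, each an object with "dp": the shift along the world's x, y, z as a fraction of full scale, a list of three; "rotation": the turn, a rotation vector about the world's x, y, z as a fraction of full scale, a list of three; "jaw": the opening, from -1 (shut) to 1 (fully open), so that 0 is half open. In form: [{"dp": [dx, dy, dz], "rotation": [rx, ry, rz], "jaw": jaw}, ...]. A call has 1 to 10 rows; each row shifts and turns the commanded pose from where the row before left it; what a row does not reach is not made up. Full scale, the value 1, is 50 mm for a shift and 6 degrees for a turn. A row lasts 1/10 s, in which the tool goes at most 50 mm and 8.59 degrees, less where a joint would pass 70% of its speed; a pose out of reach is approached as far as the arm can. A call with a number of a shift or a turn outside -1 to 1 is refused whole. A call with a gripper value outside its range is refused whole. The fingers move at their own pace and stop on an object; "force" is the grip in N (left out, the last holds). Time passes only in rows, so rows that do not move let the fingers close. It gives the time, the measured TCP pose, the force and the opening at its end, in the units of the state.
- observe(): the state, without advancing time (a new reading comes with each control period).
- optics.get_image(name): name is "side" or "top" or "wrist"; returns (picture, depth): 384x512x3 uint8, red, green, blue; 384x512 float32, m along the optical axis (not along the pixel's ray), 0 where there is no reading.
- optics.camera_info(name): a dict with "vertical_fov" (degrees; the focal length in pixels is half the picture's height over the tangent of half this angle, whatever the lens; pixels are square), "cx", "cy" (the principal point, pixels), "pose" (4x4, takes a point from camera to world coordinates). Camera axes: x right, y down, z forward; pixel columns grow to the right and rows downward; lengths in m; the calibration is good to about 2 mm. The wrist camera is an equidistant fisheye: a pixel r from the principal point sees the ray r / f radians off the axis. A picture is of the moment at which its call begins: read the wrist's pose just before it. camera_info takes no time and is no camera call; for the wrist camera it gives the pose at the moment of the call.
- manip.sign_off(): hands the job in, once; it reports no verdict.
The state is a dict: "time": time; "q": joint angles; "joint_vel": joint speeds; "effort": joint torques, N m; "tcp_pos": TCP position; "eef_rot": TCP orientation; "ft_force": force on the tool from outside, world axes, zero at the start; "ft_torque": the same for the moment, N m; "finger_gap": opening from 0.0 (shut) to 1.0 (fully open).
Only numpy, scipy, OpenCV 4.12 (cv2) and the standard library are available. Lean on these libraries where they do the work, as an engineer would, in place of code of your own. Each camera call takes 0.05 s, during which the arm holds its last target.

## Working session

There is one attempt and no reset: what is moved stays moved. The work goes in short steps, Python scripts to look and compute and a tool call to move; the robot and the scene stay as the last step left them, time stands still between calls to the robot, and variables do not carry over. Pictures are saved under pics/ and viewed, and the job is handed in when it is done.

Besides the shell and the picture viewer there is one more tool, called after ">>>" in YAML: its name, and indented under it one key for each argument. apply_moves: Moves the arm, as the interface text tells. Its arguments: {"type":"object","properties":{"moves":{"type":"array"},"force":{"type":"number"}},"required":["moves"]}

```bash
mkdir -p pics; cat > h.py <<'E'
import numpy as np, cv2
from bench import observe, optics, manip
def grab(n,tag):
    info=optics.camera_info(n); im,d=optics.get_image(n)
    cv2.imwrite(f'pics/{tag}.png',im[:,:,::-1]); np.savez(f'pics/{tag}.npz',im=im,d=d,pose=np.array(info['pose']),f=192/np.tan(np.radians(info['vertical_fov'])/2),cx=info['cx'],cy=info['cy'])
    return im,d
def cloud(tag,fish=False):
    z=np.load(f'pics/{tag}.npz'); d=z['d']; v,u=np.mgrid[0:384,0:512]
    x=(u-z['cx'])/z['f'];y=(v-z['cy'])/z['f']
    if fish:
        r=np.hypot(x,y);s=np.tan(np.minimum(r,1.5))/np.maximum(r,1e-9);x=x*s;y=y*s
    P=np.stack([x*d,y*d,d],-1); T=z['pose']
    return P@T[:3,:3].T+T[:3,3], z['im'], d
E
python3 - <<'E'
from h import *
o=observe();print({k:np.round(v,3) for k,v in o.items()})
for n in('top','side','wrist'):
    grab(n,n+'0'); i=optics.camera_info(n);print(n,i['vertical_fov'],np.round(i['pose'],3).tolist())
E
```

```text
{'time': np.float64(0.0), 'q': array([ 1.092,  0.301,  1.522, -0.   ,  1.321, -0.067]), 'joint_vel': array([ 0.002, -0.001,  0.001,  0.   ,  0.002,  0.   ]), 'effort': array([-2.0000e-03, -5.4349e+01, -3.6181e+01, -0.0000e+00,  4.0000e-03,
        0.0000e+00]), 'tcp_pos': array([0.22 , 0.504, 0.231]), 'eef_rot': array([-0.   ,  0.204,  0.979, -0.001]), 'ft_force': array([-0.316,  0.543,  0.368]), 'ft_torque': array([ 0.015, -0.022,  0.025]), 'finger_gap': np.float64(1.002)}
top 54.400196276148726 [[0.02, -0.998, 0.066, 0.462], [-1.0, -0.02, 0.003, 0.092], [-0.002, -0.066, -0.998, 1.182], [0.0, 0.0, 0.0, 1.0]]
side 54.733223798262955 [[0.953, -0.231, 0.195, 0.352], [-0.302, -0.744, 0.596, -0.394], [0.007, -0.626, -0.779, 0.721], [0.0, 0.0, 0.0, 1.0]]
wrist 65.70646984690485 [[0.4, 0.879, 0.257, 0.154], [0.916, -0.384, -0.114, 0.533], [-0.001, 0.281, -0.96, 0.373], [0.0, 0.0, 0.0, 1.0]]
```

View pics/top0.png

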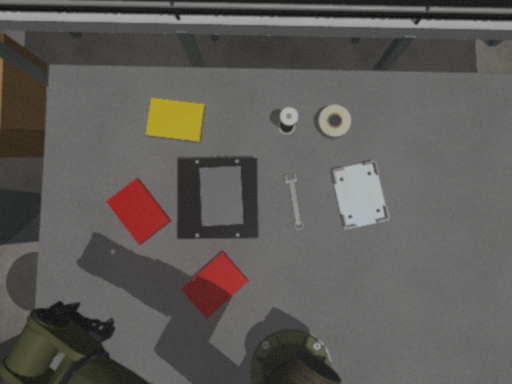

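View pics/side0.png

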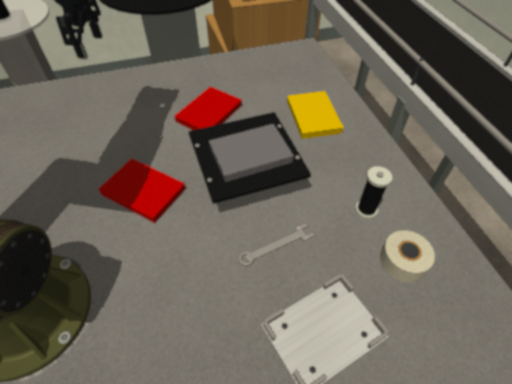

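View pics/wrist0.png

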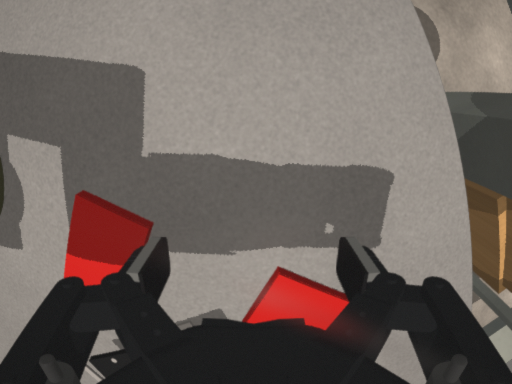

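The top view shows the deck near (218,197) with the grey tray on it at (221,196). The wrench is near (295,200), the holder near (360,195), the roller at (288,120) and the label roll at (335,121). The red and yellow lookalikes lie around the deck. Next I measure them.

```bash
python3 - <<'E'
from h import *
import sys
def rect(P,m,name):
    m=m.astype(np.uint8); m=cv2.morphologyEx(m,cv2.MORPH_OPEN,np.ones((3,3)))
    n,l,s,c=cv2.connectedComponentsWithStats(m)
    k=1+np.argsort(-s[1:,4])[:2]
    for j in k:
        q=P[l==j]; r=cv2.minAreaRect((q[:,:2]*1000).astype(np.float32)); print(name,s[j,4],np.round(r[0],1),np.round(r[1],1),round(r[2],1),'z',np.round(np.percentile(q[:,2],[5,50,95]),4))
for tag in('top0','side0'):
    P,im,d=cloud(tag); x,y,z=P[...,0],P[...,1],P[...,2]; ok=d>0
    hsv=cv2.cvtColor(im,cv2.COLOR_RGB2HSV); S,V=hsv[...,1],hsv[...,2]
    reg=ok&(x>.4)&(x<.75)&(y>.03)&(y<.38)
    print(tag)
    rect(P,reg&(z>.055)&(z<.11),'deck+tray')
    rect(P,reg&(z>.083)&(z<.11),'tray')
    rect(P,ok&(x>.35)&(x<.75)&(y>-.4)&(y<-.1)&(z>.004)&(z<.05)&(V>120),'holder')
    rect(P,ok&(x>.35)&(x<.7)&(y>-.12)&(y<.05)&(z>.003)&(z<.05),'wrench')
    rect(P,ok&(x>.65)&(x<.9)&(y>-.3)&(y<.1)&(z>.02)&(z<.2),'roller/label')
    rect(P,ok&(S>150)&(x>0.2)&(V>60)&(im[...,0]>2*im[...,1]),'red')
    rect(P,ok&(S>150)&(x>0.2)&(im[...,1]>100),'yellow')
E
```

```text
top0
deck+tray 6391 [521.7 230.8] [239.9 237.9] 2.0 z [0.067  0.0717 0.0962]
deck+tray 14 [739.   35.6] [11.6  1.7] 59.1 z [0.0637 0.0783 0.0954]
tray 2387 [527.3 217.4] [170.  120.6] 4.4 z [0.0906 0.094  0.0972]
holder 2390 [ 543.9 -208. ] [193.5 145.4] 13.3 z [0.0049 0.0081 0.0132]
holder 167 [ 735.4 -130.3] [28.8 60.5] 0.4 z [0.0416 0.045  0.0485]
wrench 168 [559.3   7.5] [85.5 38.3] 1.7 z [0.0043 0.0074 0.0112]
wrench 49 [461.6 -13.3] [17.4 30.6] 80.2 z [0.004  0.0064 0.0095]
roller/label 861 [ 769.1 -120.5] [98.6 97.8] 8.1 z [0.0366 0.0453 0.049 ]
roller/label 344 [756.8  24. ] [49.3 49. ] 1.5 z [0.0384 0.1255 0.1301]
red 2071 [478.5 483. ] [169.4 119.6] 39.6 z [0.0203 0.024  0.0276]
red 1976 [769.2 378. ] [169.2 119.7] 84.2 z [0.0205 0.0242 0.0278]
yellow 2006 [768.7 377.6] [170.3 120.1] 83.9 z [0.0205 0.0242 0.0278]
side0
deck+tray 7155 [521.4 230.2] [239.5 243.3] 1.9 z [0.0676 0.0712 0.0951]
tray 2743 [527.3 216.3] [170.3 124. ] 4.3 z [0.0893 0.0939 0.0957]
holder 7527 [ 544.2 -209.4] [194.1 144.1] 13.5 z [0.0062 0.0083 0.0143]
holder 572 [ 735.1 -134. ] [29.4 67.7] 0.2 z [0.0099 0.044  0.0468]
wrench 564 [ 5.263e+02 -4.000e-01] [162.6  37.8] 6.5 z [0.0048 0.0071 0.009 ]
wrench 12 [444.4 -32.3] [4.3 6.5] 72.2 z [0.0042 0.0066 0.0084]
roller/label 1899 [ 769.5 -122.4] [100.3  98.3] 54.6 z [0.028  0.0449 0.0474]
roller/label 941 [757.5  23.1] [50.5 51.2] 56.9 z [0.0289 0.102  0.1276]
red 2709 [262.2 242.9] [138.9 174.3] 42.9 z [0.0135 0.0238 0.026 ]
red 1702 [470.5 450.4] [225.6 158.5] 39.0 z [0.0138 0.0237 0.0262]
yellow 1824 [777.9 391.4] [207.8 136.6] 84.1 z [0.0089 0.0236 0.0259]
yellow 210 [ 881.2 1312.7] [ 74.8 238.5] 80.5 z [-0.0883 -0.0852 -0.0818]
```

>>> apply_moves:
  moves:
    - {"dp": [0.8,-0.5,0.4],"rotation": [1,0,0],"jaw": 1}
    - {"dp": [0.8,-0.5,0.4],"rotation": [1,0,0],"jaw": 1}
    - {"dp": [0.8,-0.5,0.4],"rotation": [1,0,0],"jaw": 1}
    - {"dp": [0.8,-0.5,0.4],"rotation": [1,0,0],"jaw": 1}

```text
time: 0.55
tcp_pos: [0.3774, 0.4053, 0.3106]
eef_rot: [-0.042, 0.2, 0.957, 0.206]
ft_force: [1.7, 1.0, -0.3]
finger_gap: 0.997
```

```bash
cat > log.py <<'E'
from bench import observe
import json,numpy as np
o=observe(); o={k:np.asarray(v).tolist() for k,v in o.items()}
open('log.jsonl','a').write(json.dumps(o)+'\n')
for k in('time','q','tcp_pos','eef_rot'):print(k,np.round(o[k],4))
E
python3 log.py
```

```text
time 0.55
q [ 0.6041  0.1119  1.6127  0.3718  1.1897 -0.6556]
tcp_pos [0.3774 0.4053 0.3106]
eef_rot [-0.042   0.1995  0.9571  0.206 ]
```

>>> apply_moves:
  moves:
    - {"dp": [0.3,-0.3,0],"rotation": [1,0,0],"jaw": 1}
    - {"dp": [0.3,-0.3,0],"rotation": [1,0,0],"jaw": 1}
    - {"dp": [0,-0.3,0],"rotation": [1,0,0],"jaw": 1}
    - {"dp": [0,-0.3,0],"rotation": [1,0,0],"jaw": 1}

```text
time: 0.95
tcp_pos: [0.4067, 0.3455, 0.3095]
eef_rot: [-0.083, 0.187, 0.893, 0.4]
ft_force: [0.7, 0.9, 0.2]
finger_gap: 0.999
```

```bash
python3 log.py
```

```text
time 0.95
q [ 0.2975  0.0499  1.8234  0.8963  1.1495 -1.1982]
tcp_pos [0.4067 0.3455 0.3095]
eef_rot [-0.0827  0.1871  0.8933  0.4003]
```

```bash
cat > fk.py <<'E'
import numpy as np, json
from scipy.spatial.transform import Rotation as R
from scipy.optimize import least_squares
def fk(q,p):
    a,h,L1,b,L2,d=p[:6]; Ry=lambda t:R.from_euler('y',t); Rz=lambda t:R.from_euler('z',t)
    r=Rz(q[0]); x=np.array([0,0,h])+r.apply([a,0,0]); pts=[x]
    r=r*Ry(q[1]); x=x+r.apply([0,0,L1]); pts.append(x)
    r=r*Ry(q[2]); x=x+r.apply([b,0,L2]); pts.append(x)
    r=r*Rz(q[3])*Ry(q[4])*Rz(q[5]); x=x+r.apply([0,0,d]); pts.append(x)
    return x,r,pts
def load():
    D=[json.loads(l) for l in open('log.jsonl')]
    D.append(dict(q=[1.092,.301,1.522,0,1.321,-.067],tcp_pos=[.22,.504,.231],eef_rot=[0,.204,.979,-.001]))
    return D
if __name__=='__main__':
    D=load()
    for o in D:
        w=o['eef_rot']; r=fk(o['q'],[0]*6)[1]; rm=R.from_quat([w[1],w[2],w[3],w[0]]); print((r.inv()*rm).as_rotvec().round(3))
    res=lambda p:np.concatenate([fk(o['q'],p)[0]-o['tcp_pos'] for o in D]+[0.003*(p-[0,.35,.4,0,.4,.25])])
    s=least_squares(res,[0,.35,.4,0,.4,.25]); print(s.x.round(4), np.abs(s.fun[:-6]).max(), np.linalg.svd(s.jac[:-6])[1])
    np.save('p.npy',s.x)
E
python3 fk.py
```

```text
[-0.    -0.     1.571]
[-0.     0.     1.571]
[ 0.00e+00 -1.00e-03  1.57e+00]
[-0.0875  0.1967  0.4685 -0.0052  0.5109  0.3015] 0.03187433601238407 [3.35796803 2.47766505 0.74082739 0.16108294 0.07438874 0.07014258]
```

```bash
cat > fk.py <<'E'
import numpy as np, json
from scipy.spatial.transform import Rotation as R
from scipy.optimize import least_squares
def fk(q,p):
    a,h,L1,b,L2,d,e=p[:7]; w=p[7] if len(p)>7 else 0; Ry=lambda t:R.from_euler('y',t); Rz=lambda t:R.from_euler('z',t)
    r=Rz(q[0]); x=np.array([0,0,h])+r.apply([a,e,0]); pts=[x]
    r=r*Ry(q[1]); x=x+r.apply([0,0,L1]); pts.append(x)
    r=r*Ry(q[2]); x=x+r.apply([b,0,L2]); pts.append(x)
    r=r*Rz(q[3])*Ry(q[4]); x=x+r.apply([w,0,d]); pts.append(x)
    return x,r*Rz(q[5]+np.pi/2),pts
def load():
    D=[json.loads(l) for l in open('log.jsonl')]
    D.append(dict(q=[1.092,.301,1.522,0,1.321,-.067],tcp_pos=[.22,.504,.231],eef_rot=[0,.204,.979,-.001]))
    return D
if __name__=='__main__':
    D=load(); p0=np.array([0,.35,.4,0,.4,.25,0.03,0])
    res=lambda p:np.concatenate([fk(o['q'],p)[0]-o['tcp_pos'] for o in D]+[0.003*(p-p0)])
    s=least_squares(res,p0); print(s.x.round(4), np.abs(s.fun[:-8]).max(), np.linalg.svd(s.jac[:-8])[1].round(3))
    np.save('p.npy',s.x)
E
python3 fk.py
```

```text
[0.0019 0.2205 0.4243 0.0412 0.45   0.2426 0.0369 0.0039] 6.688931421922062e-05 [3.371 2.995 1.828 0.526 0.16  0.116 0.07  0.06 ]
```

>>> apply_moves:
  moves:
    - {"dp": [0.5,0,0.5],"rotation": [1,0,0],"jaw": 1}
    - {"dp": [0.5,0,0.5],"rotation": [1,0.5,0],"jaw": 1}
    - {"dp": [0.5,0,0],"rotation": [0,1,0],"jaw": 1}
    - {"dp": [0.5,0,0],"rotation": [0,1,0],"jaw": 1}

```text
time: 1.35
tcp_pos: [0.5073, 0.3458, 0.3597]
eef_rot: [-0.214, 0.239, 0.827, 0.462]
ft_force: [-0.1, 0.6, 0.8]
finger_gap: 1.002
```

```bash
python3 log.py;python3 fk.py
```

```text
time 1.35
q [ 0.1771  0.3124  1.501   1.085   1.4332 -1.0572]
tcp_pos [0.5073 0.3458 0.3597]
eef_rot [-0.2139  0.2394  0.8268  0.4618]
[1.900e-03 2.208e-01 4.241e-01 4.110e-02 4.462e-01 2.441e-01 3.700e-02
 4.000e-04] 0.00036767808302193283 [3.824 3.458 2.204 0.692 0.194 0.191 0.073 0.068]
```

>>> apply_moves:
  moves:
    - {"dp": [0.5,0,0.5],"rotation": [-1,-1,0],"jaw": 1}
    - {"dp": [0.5,0,0.5],"rotation": [-1,-1,0],"jaw": 1}
    - {"dp": [0.5,0,0],"rotation": [-1,-1,0],"jaw": 1}
    - {"dp": [0,0,0],"rotation": [-1,-1,0],"jaw": 1}

```text
time: 1.75
tcp_pos: [0.5837, 0.3459, 0.4092]
eef_rot: [0.019, 0.176, 0.931, 0.319]
ft_force: [-0.2, 1.0, -1.5]
finger_gap: 1.002
```

```bash
python3 log.py;python3 fk.py
```

```text
time 1.75
q [ 0.291   0.3201  1.2037  0.5707  1.2945 -0.9735]
tcp_pos [0.5837 0.3459 0.4092]
eef_rot [0.0193 0.1763 0.9311 0.3189]
[0.0011 0.2211 0.4241 0.0411 0.4471 0.2441 0.037  0.0005] 0.0003715091333755527 [4.281 3.862 2.464 0.704 0.315 0.247 0.142 0.114]
```

```bash
python3 - <<'E'
from h import *
grab('side','side1');grab('top','top1')
a=cv2.imread('pics/side1.png');b=cv2.imread('pics/top1.png');cv2.imwrite('pics/c1.png',cv2.resize(np.hstack([a,b]),(800,300),interpolation=cv2.INTER_AREA))
E
```

```text
(no output)
```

View pics/c1.png

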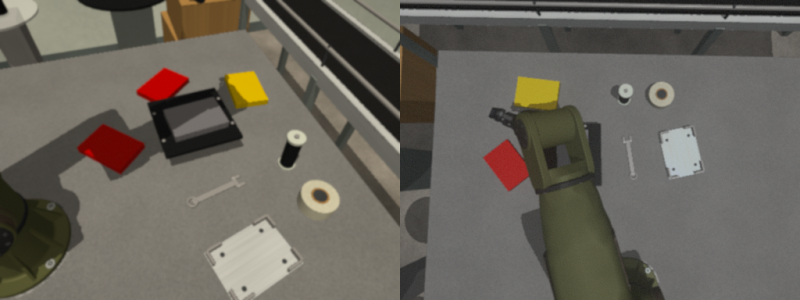

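View pics/side1.png

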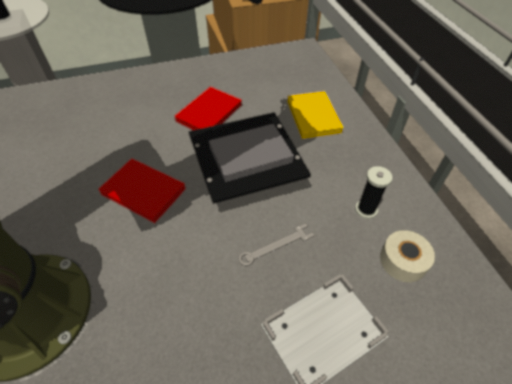

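```bash
python3 - <<'E'
from h import *
from fk import *
p=np.load('p.npy'); q=np.array(json.loads(open('log.jsonl').readlines()[-1])['q'])
x,r,pts=fk(q,p); print(np.round(pts,3))
P,im,d=cloud('top1'); 
Ry=lambda t:R.from_euler('y',t); Rz=lambda t:R.from_euler('z',t)
rf=Rz(q[0])*Ry(q[1])*Ry(q[2])*Rz(q[3])
m=(d>0)&(P[...,2]>.2)
L=rf.inv().apply(P[m]-pts[2])
# bins along forearm axis z
for lo in np.arange(-.36,.12,.03):
    s=L[(L[:,2]>lo)&(L[:,2]<=lo+.03)&(np.abs(L[:,:2]).max(1)<.2)]
    if len(s)>5: print(round(lo,2),len(s),'x',s[:,0].min().round(3),s[:,0].max().round(3),'y',s[:,1].min().round(3),s[:,1].max().round(3))
s=L[(np.abs(L[:,2])<.2)]
# view in x-z plane per |y| bins: radius of fork about j5 axis
for lo in np.arange(-.12,.12,.02):
    t=s[(s[:,1]>lo)&(s[:,1]<=lo+.02)&(s[:,2]>-.02)&(s[:,2]<.1)]
    if len(t)>3: print('y',round(lo,2),len(t),'rad max',np.hypot(t[:,0],t[:,2]).max().round(3),'median',np.median(np.hypot(t[:,0],t[:,2])).round(3))
E
```

```text
[[-0.01   0.036  0.221]
 [ 0.118  0.074  0.624]
 [ 0.548  0.203  0.604]
 [ 0.584  0.346  0.409]]
-0.36 113 x -0.088 -0.047 y -0.049 0.002
-0.33 1392 x -0.089 -0.002 y -0.059 0.087
-0.3 2271 x -0.085 0.001 y -0.058 0.087
-0.27 2203 x -0.081 0.005 y -0.057 0.087
-0.24 2114 x -0.08 0.013 y -0.056 0.087
-0.21 1925 x -0.074 0.003 y -0.054 0.076
-0.18 1788 x -0.069 0.009 y -0.052 0.071
-0.15 1594 x -0.062 0.015 y -0.044 0.065
-0.12 1717 x -0.062 0.033 y -0.05 0.065
-0.09 1253 x -0.045 0.036 y -0.051 0.061
-0.06 1373 x -0.041 0.038 y -0.051 0.063
-0.03 1809 x -0.043 0.037 y -0.05 0.066
0.0 1508 x -0.042 0.112 y -0.05 0.066
0.03 387 x -0.023 0.162 y -0.048 0.065
0.06 335 x 0.087 0.196 y 0.009 0.072
0.09 10 x 0.146 0.162 y 0.058 0.062
y -0.06 164 rad max 0.045 median 0.04
y -0.04 415 rad max 0.045 median 0.037
y -0.02 377 rad max 0.079 median 0.036
y 0.0 462 rad max 0.152 median 0.037
y 0.02 607 rad max 0.173 median 0.037
y 0.04 739 rad max 0.228 median 0.04
y 0.06 677 rad max 0.186 median 0.028
```

```bash
cat > ik.py <<'E'
from fk import *
p=np.load('p.npy')
LO=np.array([-3.03,-.79,.23,-1.04,0,-2.55]);HI=np.array([3.03,2.21,2.52,4.18,3.07,2.55])
def Rt(tz,jy):
    tz=np.array(tz,float);tz/=np.linalg.norm(tz);jy=np.array(jy,float);jy-=tz*(jy@tz);jy/=np.linalg.norm(jy)
    return R.from_matrix(np.stack([np.cross(jy,tz),jy,tz],1))
def ik(x,r,q0=None,n=12):
    best=None; rng=np.random.default_rng(0)
    def f(q):
        a,b,_=fk(q,p); return np.concatenate([(a-x)*5,(b.inv()*r).as_rotvec()])
    seeds=[q0] if q0 is not None else []
    seeds+=[np.array([np.arctan2(x[1],x[0])-.3,.6,1.8,c,1.4,s]) for c in(.5,1.5,2.6) for s in(-1.6,0,1.6)]
    sols=[]
    for s in seeds:
        o=least_squares(f,np.clip(s,LO+.01,HI-.01),bounds=(LO,HI))
        if o.cost<1e-7 and not any(np.abs(o.x-k).max()<.05 for k in sols): sols.append(o.x)
    return sols
def low(q):
    x,r,pts=fk(q,p); el,wr=pts[1],pts[2]
    Ry=lambda t:R.from_euler('y',t); Rz=lambda t:R.from_euler('z',t)
    ax=(Rz(q[0])*Ry(q[1]+q[2])*Rz(q[3])).apply([0,1,0])
    az=abs(ax[2]); return wr, wr[2]-.065*az-.044*np.sqrt(1-az*az), az
E
python3 - <<'E'
from ik import *
for gx in(.45,.49,.53):
  for psi in(90,75,60):
    c=np.radians(psi); tz=[np.cos(c),np.sin(c),0]
    x=np.array([gx,.095,.082])
    for jy in(1,-1):
      for q in ik(x,Rt(tz,[0,0,jy])):
        w,l,az=low(q); print(gx,psi,jy,'q',q.round(2),'wr',w.round(3),'low',l.round(3),'az',az.round(2))
E
```

```text
0.45 90 -1 q [-0.4   0.84  1.85  1.21  1.74  0.41] wr [ 0.45  -0.149  0.082] low 0.015 az 0.4
0.45 75 -1 q [-0.44  0.8   2.02  1.4   1.63  0.33] wr [ 0.387 -0.141  0.082] low 0.019 az 0.32
0.45 60 -1 q [-0.45  0.76  2.17  1.65  1.56  0.21] wr [ 0.328 -0.116  0.082] low 0.025 az 0.21
0.49 90 -1 q [-0.37  0.88  1.75  1.25  1.75  0.48] wr [ 0.49  -0.149  0.082] low 0.012 az 0.46
0.49 75 -1 q [-0.4   0.82  1.92  1.44  1.62  0.4 ] wr [ 0.427 -0.141  0.082] low 0.016 az 0.39
0.49 60 -1 q [-0.4   0.78  2.08  1.69  1.54  0.28] wr [ 0.368 -0.116  0.082] low 0.021 az 0.28
0.53 90 -1 q [-0.34  0.92  1.64  1.28  1.76  0.55] wr [ 0.53  -0.149  0.082] low 0.01 az 0.53
0.53 75 -1 q [-0.37  0.86  1.82  1.48  1.62  0.47] wr [ 0.467 -0.141  0.082] low 0.013 az 0.45
0.53 60 -1 q [-0.37  0.8   1.98  1.72  1.52  0.35] wr [ 0.408 -0.116  0.082] low 0.018 az 0.34
```

```bash
cat > scan.py <<'E'
from ik import *
import itertools
def scan(pts,psis,pits,jys,z=.082):
  for (gx,gy),psi,pit in itertools.product(pts,psis,pits):
    c=np.radians(psi);t=np.radians(pit); tz=[np.cos(c)*np.cos(t),np.sin(c)*np.cos(t),-np.sin(t)]
    for jy in jys:
      for q in ik(np.array([gx,gy,z]),Rt(tz,[0,0,jy])):
        w,l,az=low(q); print(gx,gy,psi,pit,jy,'q',q.round(2),'wr',w.round(3),'low',l.round(3),'az',az.round(2))
if __name__=='__main__':
  print('near edge');scan([(.385,.15),(.385,.25),(.385,.33)],[0,30,60],[0,10],[1,-1])
  print('right');scan([(.45,.1),(.5,.1),(.55,.1),(.6,.1)],[75,90,105,120],[0,10],[1])
  print('left');scan([(.45,.36),(.55,.36)],[0,-30,-60],[0,10],[1,-1])
E
python3 scan.py
```

```text
near edge
0.385 0.15 0 0 -1 q [0.64 0.79 2.48 3.78 1.68 0.08] wr [0.141 0.15  0.082] low 0.032 az 0.08
0.385 0.15 60 0 -1 q [-0.37  0.76  2.35  1.73  1.56  0.04] wr [ 0.263 -0.061  0.082] low 0.035 az 0.04
0.385 0.15 60 10 -1 q [-0.35  0.6   2.39  1.71  1.37  0.16] wr [ 0.265 -0.058  0.124] low 0.07 az 0.15
0.385 0.25 0 0 -1 q [ 0.93  0.75  2.31  4.07  1.52 -0.06] wr [0.141 0.25  0.082] low 0.034 az 0.06
0.385 0.25 0 10 -1 q [ 0.92  0.6   2.35  4.1   1.28 -0.16] wr [0.145 0.25  0.124] low 0.07 az 0.16
0.385 0.25 30 0 -1 q [ 0.46  0.78  2.46  3.08  1.68 -0.01] wr [0.174 0.128 0.082] low 0.037 az 0.01
0.385 0.25 30 10 -1 q [0.46 0.59 2.51 3.08 1.35 0.  ] wr [0.177 0.13  0.124] low 0.08 az 0.0
0.385 0.25 60 0 -1 q [0.01 0.76 2.36 2.1  1.56 0.02] wr [0.263 0.039 0.082] low 0.036 az 0.02
0.385 0.25 60 10 -1 q [0.02 0.6  2.4  2.08 1.32 0.13] wr [0.265 0.042 0.124] low 0.072 az 0.13
0.385 0.33 30 0 -1 q [ 0.74  0.76  2.35  3.36  1.53 -0.01] wr [0.174 0.208 0.082] low 0.037 az 0.01
0.385 0.33 30 10 -1 q [ 0.74  0.6   2.38  3.36  1.24 -0.04] wr [0.177 0.21  0.124] low 0.078 az 0.04
0.385 0.33
[... 985 characters left out ...]
0.6 0.1 105 0 1 q [-0.26  1.09  1.23  1.2   1.94 -2.39] wr [ 0.663 -0.136  0.082] low 0.005 az 0.68
0.6 0.1 105 10 1 q [-0.25  1.01  1.26  1.09  1.83 -2.39] wr [ 0.663 -0.132  0.124] low 0.048 az 0.68
0.6 0.1 120 0 1 q [-0.2   1.19  1.02  1.09  2.14 -2.35] wr [ 0.722 -0.111  0.082] low 0.004 az 0.71
0.6 0.1 120 10 1 q [-0.2   1.11  1.06  0.97  2.03 -2.38] wr [ 0.721 -0.108  0.124] low 0.048 az 0.68
left
0.45 0.36 0 0 -1 q [ 0.96  0.8   2.01  4.13  1.38 -0.28] wr [0.206 0.36  0.082] low 0.021 az 0.28
0.55 0.36 0 0 -1 q [ 0.79  0.84  1.86  3.98  1.27 -0.32] wr [0.306 0.36  0.082] low 0.019 az 0.32
0.55 0.36 0 10 -1 q [ 0.78  0.74  1.88  4.07  1.05 -0.41] wr [0.31  0.36  0.124] low 0.058 az 0.4
```

```bash
cat > plan.py <<'E'
from ik import *
from bench import observe
def goto(x,tz,jy,step=None):
    o=observe(); w=o['eef_rot']; r0=R.from_quat([w[1],w[2],w[3],w[0]]); r1=Rt(tz,jy)
    rv=(r1*r0.inv()).as_rotvec(degrees=True); dx=(np.array(x)-o['tcp_pos'])*1000
    n=max(np.abs(dx).max()/50,np.abs(rv).max()/6)
    print('dp total (fs)',(dx/50).round(2),'rot total(fs)',(rv/6).round(2),'n>=',round(n,1),'angle',np.linalg.norm(rv).round(1))
    for q in ik(np.array(x),r1,np.array(o['q']),0)[:1]: print('ik',q.round(2),'low',low(q)[1].round(3))
    return r0,r1
E
python3 - <<'E'
from plan import *
a=np.radians(4.4)
for s in(1,-1): goto([.521,.306,.13],[0,0,-1],[s*np.cos(a),s*np.sin(a),0])
E
```

```text
dp total (fs) [-1.19 -0.83 -5.62] rot total(fs) [ -4.55   4.73 -10.33] n>= 10.3 angle 73.4
ik [ 0.47  0.52  1.47 -0.    1.16  0.39] low 0.33
dp total (fs) [-1.19 -0.83 -5.62] rot total(fs) [-5.33 -5.12 18.48] n>= 18.5 angle 119.4
```

>>> apply_moves:
  moves:
    - {"dp": [-0.12,-0.08,-0.3],"rotation": [-0.41,0.43,-0.94],"jaw": 1}
    - {"dp": [-0.12,-0.08,-0.3],"rotation": [-0.41,0.43,-0.94],"jaw": 1}
    - {"dp": [-0.12,-0.08,-0.3],"rotation": [-0.41,0.43,-0.94],"jaw": 1}
    - {"dp": [-0.12,-0.08,-0.3],"rotation": [-0.41,0.43,-0.94],"jaw": 1}
    - {"dp": [-0.12,-0.08,-0.3],"rotation": [-0.41,0.43,-0.94],"jaw": 1}
    - {"dp": [-0.12,-0.08,-0.5],"rotation": [-0.41,0.43,-0.94],"jaw": 1}
    - {"dp": [-0.12,-0.08,-0.5],"rotation": [-0.41,0.43,-0.94],"jaw": 1}
    - {"dp": [-0.12,-0.08,-0.5],"rotation": [-0.41,0.43,-0.94],"jaw": 1}
    - {"dp": [-0.12,-0.08,-0.5],"rotation": [-0.41,0.43,-0.94],"jaw": 1}
    - {"dp": [-0.12,-0.1,-0.5],"rotation": [-0.41,0.43,-0.94],"jaw": 1}

```text
time: 2.85
tcp_pos: [0.5202, 0.305, 0.2076]
eef_rot: [-0.001, 0.647, 0.762, 0.032]
ft_force: [-0.3, -0.4, 0.4]
finger_gap: 1.004
```

```bash
python3 log.py; python3 - <<'E'
from plan import *
a=np.radians(4.4)
goto([.521,.306,.068],[0,0,-1],[np.cos(a),np.sin(a),0])
E
```

```text
time 2.85
q [0.4584 0.4052 1.4363 0.0291 1.2428 0.2872]
tcp_pos [0.5202 0.305  0.2076]
eef_rot [-0.0013  0.647   0.7618  0.0318]
dp total (fs) [ 0.02  0.02 -2.79] rot total(fs) [-0.46  0.39 -0.82] n>= 2.8 angle 6.1
ik [0.47 0.59 1.51 0.   1.04 0.39] low 0.268
```

>>> apply_moves:
  moves:
    - {"dp": [0.02,0.02,-1],"rotation": [-0.46,0.39,-0.82],"jaw": 1}
    - {"dp": [0,0,-0.9],"rotation": [0,0,0],"jaw": 1}
    - {"dp": [0,0,-0.6],"rotation": [0,0,0],"jaw": 1}
    - {"dp": [0,0,-0.29],"rotation": [0,0,0],"jaw": 1}
    - {"dp": [0,0,0],"rotation": [0,0,0],"jaw": 1}

```text
time: 3.35
tcp_pos: [0.5213, 0.3058, 0.068]
eef_rot: [0.001, 0.678, 0.735, 0.0]
ft_force: [0.7, 0.9, 0.6]
finger_gap: 0.995
```

```bash
python3 log.py; python3 - <<'E'
from h import *
grab('side','side2')
E
```

```text
time 3.35
q [ 4.7020e-01  5.9220e-01  1.5054e+00 -9.0000e-04  1.0430e+00  3.8940e-01]
tcp_pos [0.5213 0.3058 0.068 ]
eef_rot [5.000e-04 6.778e-01 7.352e-01 3.000e-04]
```

View pics/side2.png

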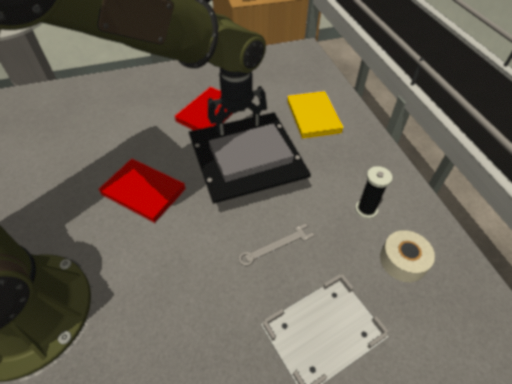

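The fingers stand down on the deck just behind the tray's far side, at about (222,125) to (260,120). I push now.

>>> apply_moves:
  moves:
    - {"dp": [0.02,-0.2,0],"rotation": [0,0,0],"jaw": 1}
    - {"dp": [0.02,-0.2,0],"rotation": [0,0,0],"jaw": 1}
    - {"dp": [0.02,-0.2,0],"rotation": [0,0,0],"jaw": 1}
    - {"dp": [0.02,-0.2,0],"rotation": [0,0,0],"jaw": 1}
    - {"dp": [0.02,-0.2,0],"rotation": [0,0,0],"jaw": 1}
    - {"dp": [0.02,-0.2,0],"rotation": [0,0,0],"jaw": 1}
    - {"dp": [0.02,-0.2,0],"rotation": [0,0,0],"jaw": 1}
    - {"dp": [0.02,-0.2,0],"rotation": [0,0,0],"jaw": 1}
    - {"dp": [0.02,-0.2,0],"rotation": [0,0,0],"jaw": 1}

```text
time: 4.3
tcp_pos: [0.5313, 0.2156, 0.0699]
eef_rot: [0.002, 0.677, 0.736, 0.002]
ft_force: [-0.8, 2.4, 1.7]
finger_gap: 1.003
```

```bash
cat > meas.py <<'E'
from h import *
def tray(tag,zlo=.083,zhi=.11,reg=(.35,.75,.0,.38)):
    P,im,d=cloud(tag); x,y,z=P[...,0],P[...,1],P[...,2]
    hsv=cv2.cvtColor(im,cv2.COLOR_RGB2HSV)
    m=((d>0)&(x>reg[0])&(x<reg[1])&(y>reg[2])&(y<reg[3])&(z>zlo)&(z<zhi)).astype(np.uint8)
    m=cv2.morphologyEx(m,cv2.MORPH_OPEN,np.ones((3,3)))
    n,l,s,c=cv2.connectedComponentsWithStats(m)
    j=1+np.argmax(s[1:,4]); q=P[l==j]; r=cv2.minAreaRect((q[:,:2]*1000).astype(np.float32)); print(tag,s[j,4],np.round(r[0],1),np.round(r[1],1),round(r[2],1),np.round(np.percentile(q[:,2],[2,50,98]),4))
    return q
E
python3 log.py; python3 - <<'E'
from meas import *
grab('side','side3'); q=tray('side3'); print(q[:,1].min())
E
```

```text
time 4.3
q [ 0.3222  0.5284  1.6039 -0.0017  1.0036  0.2402]
tcp_pos [0.5313 0.2156 0.0699]
eef_rot [0.002  0.6772 0.7358 0.0022]
side3 3231 [533.8 152.1] [170.4 140.7] 4.8 [0.086  0.094  0.0966]
0.07635222235090561
```

View pics/side3.png

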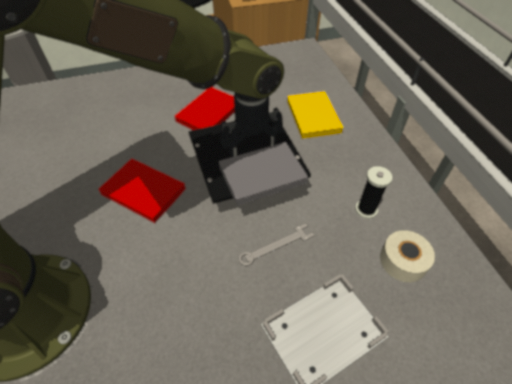

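The tray now overhangs the deck's right edge; its lower edge runs from (230,200) to (308,178). I push a little further.

>>> apply_moves:
  moves:
    - {"dp": [0.01,-0.12,0],"rotation": [0,0,0],"jaw": 1}
    - {"dp": [0.01,-0.1,0],"rotation": [0,0,0],"jaw": 1}
    - {"dp": [0,0.3,0],"rotation": [0,0,0],"jaw": 1}
    - {"dp": [0,0.2,1],"rotation": [0,0,0],"jaw": 1}
    - {"dp": [0,0,1],"rotation": [0,0,0],"jaw": 1}
    - {"dp": [0,0,1],"rotation": [0,0,0],"jaw": 1}
    - {"dp": [0,0,1],"rotation": [0,0,0],"jaw": 1}

```text
time: 5.05
tcp_pos: [0.5317, 0.231, 0.271]
eef_rot: [0.002, 0.677, 0.736, 0.002]
ft_force: [0.3, 0.8, 0.1]
finger_gap: 1.0
```

```bash
python3 log.py; python3 fk.py; python3 - <<'E'
from meas import *
grab('side','side4'); q=tray('side4')
grab('top','top4'); q=tray('top4')
from plan import *
c=np.radians(94); t=np.radians(10)
tz=[np.cos(c)*np.cos(t),np.sin(c)*np.cos(t),-np.sin(t)]
for jy in(1,-1):
  for x in([.53,-.02,.25],[.53,.03,.098],[.535,.1,.098],[.56,.1,.098],[.575,.1,.098]):
    print(jy,x); 
    for q in ik(np.array(x),Rt(tz,[0,0,jy])): print(q.round(2),low(q)[0].round(3),low(q)[1].round(3))
goto([.53,-.02,.25],tz,[0,0,-1])
E
```

```text
time 5.05
q [ 0.3474  0.3376  1.3794 -0.0018  1.419   0.2641]
tcp_pos [0.5317 0.231  0.271 ]
eef_rot [0.0021 0.6769 0.736  0.0021]
[3.000e-04 2.211e-01 4.242e-01 4.090e-02 4.479e-01 2.444e-01 3.670e-02
 7.000e-04] 0.0005874990478715314 [5.84  5.175 3.097 1.035 0.376 0.373 0.332 0.245]
side4 3205 [535.6 132.7] [170.9 123.4] 4.7 [0.0861 0.0939 0.0961]
top4 2347 [535.6 134.1] [170.  119.8] 4.8 [0.09   0.0939 0.0982]
1 [0.53, -0.02, 0.25]
[-0.5   0.62  1.51  1.09  1.94 -2.28] [ 0.547 -0.26   0.292] 0.214
1 [0.53, 0.03, 0.098]
[-0.43  0.85  1.57  1.07  1.76 -2.51] [ 0.547 -0.21   0.14 ] 0.066
1 [0.535, 0.1, 0.098]
[-0.31  0.82  1.62  1.16  1.67 -2.5 ] [ 0.552 -0.14   0.14 ] 0.066
1 [0.56, 0.1, 0.098]
[-0.3   0.86  1.54  1.18  1.68 -2.46] [ 0.577 -0.14   0.14 ] 0.065
1 [0.575, 0.1, 0.098]
[-0.29  0.88  1.5   1.19  1.69 -2.43] [ 0.592 -0.14   0.14 ] 0.065
-1 [0.53, -0.02, 0.25]
[-0.5   0.62  1.51  1.09  1.94  0.87] [ 0.547 -0.26   0.292] 0.214
-1 [0.53, 0.03, 0.098]
[-0.43  0.85  1.57  1.07  1.76  0.63] [ 0.547 -0.21   0.14 ] 0.066
-1 [0.535, 0.1, 0.098]
[-0.31  0.82  1.62  1.16  1.67  0.64] [ 0.552 -0.14   0.14 ] 0.066
-1 [0.56, 0.1, 0.098]
[-0.3   0.86  1.54  1.18  1.68  0.68] [ 0.577 -0.14   0.14 ] 0.065
-1 [0.575, 0.1, 0.098]
[-0.29  0.88  1.5   1.19  1.69  0.71] [ 0.592 -0.14   0.14 ] 0.065
dp total (fs) [-0.07 -5.03 -0.53] rot total(fs) [  9.59  11.23 -12.31] n>= 12.3 angle 115.3
ik [-0.5   0.62  1.51  1.09  1.94  0.87] low 0.214
```

>>> apply_moves:
  moves:
    - {"dp": [0,-0.33,0.2],"rotation": [0.64,0.75,-0.82],"jaw": 1}
    - {"dp": [0,-0.33,0.2],"rotation": [0.64,0.75,-0.82],"jaw": 1}
    - {"dp": [0,-0.33,0],"rotation": [0.64,0.75,-0.82],"jaw": 1}
    - {"dp": [0,-0.33,0],"rotation": [0.64,0.75,-0.82],"jaw": 1}
    - {"dp": [0,-0.33,0],"rotation": [0.64,0.75,-0.82],"jaw": 1}
    - {"dp": [0,-0.33,0],"rotation": [0.64,0.75,-0.82],"jaw": 1}
    - {"dp": [0,-0.33,0],"rotation": [0.64,0.75,-0.82],"jaw": 1}
    - {"dp": [0,-0.33,0],"rotation": [0.64,0.75,-0.82],"jaw": 1}

```text
time: 5.95
tcp_pos: [0.5324, 0.0981, 0.2884]
eef_rot: [-0.393, 0.824, 0.409, -0.014]
ft_force: [0.2, -0.1, 1.1]
finger_gap: 1.002
```

>>> apply_moves:
  moves:
    - {"dp": [0,-0.33,0],"rotation": [0.64,0.75,-0.82],"jaw": 1}
    - {"dp": [0,-0.33,0],"rotation": [0.64,0.75,-0.82],"jaw": 1}
    - {"dp": [0,-0.33,0],"rotation": [0.64,0.75,-0.82],"jaw": 1}
    - {"dp": [0,-0.33,0],"rotation": [0.64,0.75,-0.82],"jaw": 1}
    - {"dp": [0,-0.33,0],"rotation": [0.64,0.75,-0.82],"jaw": 1}
    - {"dp": [0,-0.33,-0.2],"rotation": [0.64,0.75,-0.82],"jaw": 1}
    - {"dp": [0,-0.33,-0.2],"rotation": [0.64,0.75,-0.82],"jaw": 1}

```text
time: 6.65
tcp_pos: [0.5325, -0.0175, 0.2681]
eef_rot: [-0.648, 0.761, 0.025, -0.025]
ft_force: [0.2, -0.2, 0.3]
finger_gap: 0.999
```

```bash
cat >> plan.py <<'E'
def TZ(psi,pit):
    c=np.radians(psi);t=np.radians(pit);return np.array([np.cos(c)*np.cos(t),np.sin(c)*np.cos(t),-np.sin(t)])
E
python3 log.py; python3 - <<'E'
from plan import *
goto([.534,.035,.098],TZ(94.7,10),[0,0,-1])
E
```

```text
time 6.65
q [-0.5001  0.6069  1.4978  1.1146  1.9596  0.9053]
tcp_pos [ 0.5325 -0.0175  0.2681]
eef_rot [-0.6483  0.7605  0.0246 -0.0251]
dp total (fs) [ 0.03  1.05 -3.4 ] rot total(fs) [-0.15 -0.07  0.11] n>= 3.4 angle 1.2
ik [-0.42  0.85  1.55  1.08  1.76  0.64] low 0.066
```

>>> apply_moves:
  moves:
    - {"dp": [0,0,-0.8],"rotation": [-0.15,-0.07,0.11],"jaw": 1}
    - {"dp": [0,0,-0.8],"rotation": [0,0,0],"jaw": 1}
    - {"dp": [0,0.1,-0.8],"rotation": [0,0,0],"jaw": 1}
    - {"dp": [0.02,0.3,-0.6],"rotation": [0,0,0],"jaw": 1}
    - {"dp": [0.02,0.4,-0.4],"rotation": [0,0,0],"jaw": 1}
    - {"dp": [0,0.3,0],"rotation": [0,0,0],"jaw": 1}
    - {"dp": [0,0,0],"rotation": [0,0,0],"jaw": 1}

```text
time: 7.35
tcp_pos: [0.534, 0.0397, 0.099]
eef_rot: [-0.641, 0.766, 0.034, -0.027]
ft_force: [-0.1, -0.6, 0.3]
finger_gap: 0.995
```

```bash
python3 log.py; python3 - <<'E'
from h import *
grab('wrist','wrist5');grab('side','side5')
from plan import *
goto([.5385,.099,.098],TZ(94.7,10),[0,0,-1])
E
```

```text
time 7.35
q [-0.4086  0.8496  1.5558  1.078   1.7551  0.642 ]
tcp_pos [0.534  0.0397 0.099 ]
eef_rot [-0.6411  0.7662  0.0342 -0.0269]
dp total (fs) [ 0.08  1.22 -0.04] rot total(fs) [ 0.04  0.05 -0.03] n>= 1.2 angle 0.4
ik [-0.31  0.83  1.6   1.16  1.68  0.65] low 0.066
```

View pics/wrist5.png

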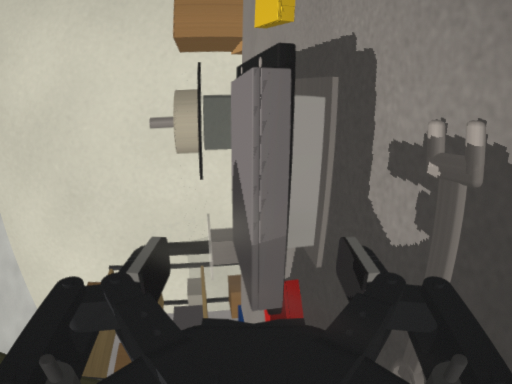

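View pics/side5.png

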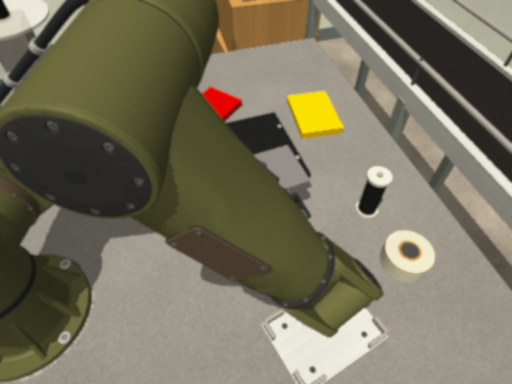

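The wrist view shows the tray edge between the upper finger (150,265) and lower finger (365,260), both clear of tray and deck. I advance and grip.

>>> apply_moves:
  moves:
    - {"dp": [0.02,0.4,0],"rotation": [0,0,0],"jaw": 1}
    - {"dp": [0.02,0.4,0],"rotation": [0,0,0],"jaw": 1}
    - {"dp": [0.02,0.3,0],"rotation": [0,0,0],"jaw": 1}
    - {"dp": [0.02,0.1,0],"rotation": [0,0,0],"jaw": 1}
    - {"dp": [0,0,0],"rotation": [0,0,0],"jaw": 1}

```text
time: 7.95
tcp_pos: [0.5385, 0.0978, 0.0994]
eef_rot: [-0.641, 0.766, 0.034, -0.025]
ft_force: [-0.8, 0.2, -0.1]
finger_gap: 0.999
```

>>> apply_moves:
  force: 50
  moves:
    - {"dp": [0,0,0],"rotation": [0,0,0],"jaw": 0.4}
    - {"dp": [0,0,0],"rotation": [0,0,0],"jaw": 0.0}
    - {"dp": [0,0,0],"rotation": [0,0,0],"jaw": -0.2}
    - {"dp": [0,0,0],"rotation": [0,0,0],"jaw": -0.4}
    - {"dp": [0,0,0],"rotation": [0,0,0],"jaw": -0.6}

```text
time: 8.45
tcp_pos: [0.5383, 0.0975, 0.0988]
eef_rot: [-0.641, 0.766, 0.034, -0.025]
ft_force: [0.9, -1.4, -0.9]
finger_gap: 0.26
```

```bash
python3 log.py; python3 - <<'E'
from h import *
grab('wrist','wrist6')
E
```

```text
time 8.45
q [-0.3135  0.8306  1.5976  1.1525  1.6862  0.6489]
tcp_pos [0.5383 0.0975 0.0988]
eef_rot [-0.641   0.7664  0.0336 -0.0254]
```

View pics/wrist6.png

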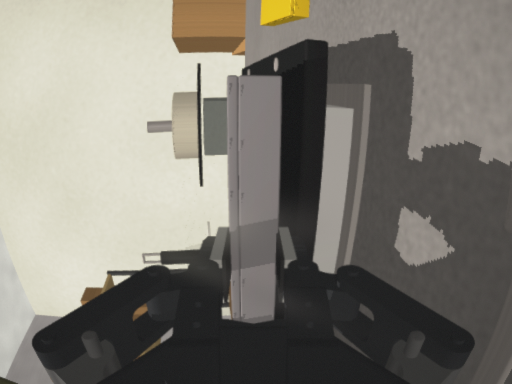

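The jaws have closed flush on the tray's long rim, which runs through columns 230–285. I firm up the grip and lift.

>>> apply_moves:
  force: 90
  moves:
    - {"dp": [0,0,0],"rotation": [0,0,0],"jaw": -1}
    - {"dp": [0,0,0],"rotation": [0,0,0],"jaw": -1}
    - {"dp": [0,0,0],"rotation": [0,0,0],"jaw": -1}
    - {"dp": [0,0,0.2],"rotation": [0,0,0],"jaw": -1}
    - {"dp": [0,0,0.5],"rotation": [0,0,0],"jaw": -1}
    - {"dp": [0,-0.2,0.8],"rotation": [0,0,0],"jaw": -1}
    - {"dp": [0,-0.3,0.9],"rotation": [0,0,0],"jaw": -1}
    - {"dp": [0,-0.3,0.9],"rotation": [0,0,0],"jaw": -1}

```text
time: 9.3
tcp_pos: [0.5377, 0.0576, 0.2659]
eef_rot: [-0.641, 0.767, 0.034, -0.026]
ft_force: [0.2, 0.2, -4.4]
finger_gap: 0.248
```

```bash
python3 log.py; python3 - <<'E'
from h import *
grab('wrist','wrist7')
from plan import *
d=TZ(94.7,10)/1
o=observe(); 
x=np.array(o['tcp_pos']);
r=R.from_quat(np.array(o['eef_rot'])[[1,2,3,0]]); tz=r.as_matrix()[:,2]; print('tz',tz.round(3),'jy',r.as_matrix()[:,1].round(3))
q=np.array(o['q'])
x=np.array([.54,.05,.3])
for k in range(0,181,30):
    rr=R.from_rotvec(-np.radians(k)*tz)*r
    s=ik(x,rr,q,0); q=s[0] if s else q; print(k,[t.round(2) for t in s[:1]],low(q)[1].round(3))
E
```

```text
time 9.3
q [-0.3784  0.5644  1.5602  1.1612  1.855   0.9117]
tcp_pos [0.5377 0.0576 0.2659]
eef_rot [-0.6407  0.7666  0.0338 -0.0259]
tz [-0.08  0.98 -0.18] jy [ 0.028 -0.179 -0.983]
0 [array([-0.39,  0.52,  1.53,  1.17,  1.89,  0.97])] 0.265
30 [array([-0.39,  0.52,  1.53,  1.17,  1.89,  0.44])] 0.265
60 [array([-0.39,  0.52,  1.53,  1.17,  1.89, -0.08])] 0.265
90 [array([-0.39,  0.52,  1.53,  1.17,  1.89, -0.61])] 0.265
120 [array([-0.39,  0.52,  1.53,  1.17,  1.89, -1.13])] 0.265
150 [array([-0.39,  0.52,  1.53,  1.17,  1.89, -1.65])] 0.265
180 [array([-0.39,  0.52,  1.53,  1.17,  1.89, -2.18])] 0.265
```

View pics/wrist7.png

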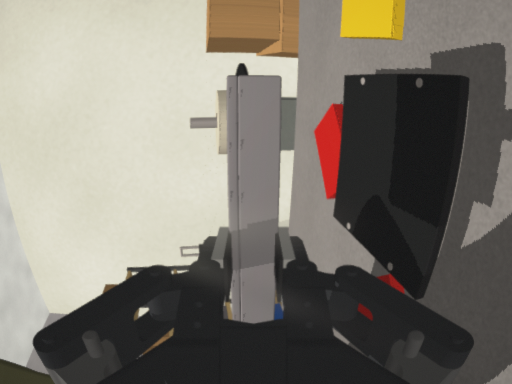

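>>> apply_moves:
  moves:
    - {"dp": [0,0,0.2],"rotation": [0.08,-0.98,0.18],"jaw": -1}
    - {"dp": [0,0,0.2],"rotation": [0.08,-0.98,0.18],"jaw": -1}
    - {"dp": [0,0,0.2],"rotation": [0.08,-0.98,0.18],"jaw": -1}
    - {"dp": [0,0,0],"rotation": [0.08,-0.98,0.18],"jaw": -1}
    - {"dp": [0,0,0],"rotation": [0.08,-0.98,0.18],"jaw": -1}
    - {"dp": [0,0,0],"rotation": [0.08,-0.98,0.18],"jaw": -1}
    - {"dp": [0,0,0],"rotation": [0.08,-0.98,0.18],"jaw": -1}
    - {"dp": [0,0,0],"rotation": [0.08,-0.98,0.18],"jaw": -1}
    - {"dp": [0,0,0],"rotation": [0.08,-0.98,0.18],"jaw": -1}
    - {"dp": [0,0,0],"rotation": [0.08,-0.98,0.18],"jaw": -1}

```text
time: 10.35
tcp_pos: [0.538, 0.0579, 0.294]
eef_rot: [-0.566, 0.647, 0.415, 0.298]
ft_force: [0.2, 0.4, -3.5]
finger_gap: 0.25
```

>>> apply_moves:
  moves:
    - {"dp": [0,0,0],"rotation": [0.08,-0.98,0.18],"jaw": -1}
    - {"dp": [0,0,0],"rotation": [0.08,-0.98,0.18],"jaw": -1}
    - {"dp": [0,0,0],"rotation": [0.08,-0.98,0.18],"jaw": -1}
    - {"dp": [0,0,0],"rotation": [0.08,-0.98,0.18],"jaw": -1}
    - {"dp": [0,0,0],"rotation": [0.08,-0.98,0.18],"jaw": -1}
    - {"dp": [0,0,0],"rotation": [0.08,-0.98,0.18],"jaw": -1}
    - {"dp": [0,0,0],"rotation": [0.08,-0.98,0.18],"jaw": -1}
    - {"dp": [0,0,0],"rotation": [0.08,-0.98,0.18],"jaw": -1}
    - {"dp": [0,0,0],"rotation": [0.08,-0.98,0.18],"jaw": -1}
    - {"dp": [0,0,0],"rotation": [0.08,-0.98,0.18],"jaw": -1}

```text
time: 11.35
tcp_pos: [0.538, 0.0579, 0.294]
eef_rot: [-0.34, 0.354, 0.683, 0.541]
ft_force: [0.1, -0.6, -3.0]
finger_gap: 0.25
```

>>> apply_moves:
  moves:
    - {"dp": [0,0,0],"rotation": [0.08,-0.98,0.18],"jaw": -1}
    - {"dp": [0,0,0],"rotation": [0.08,-0.98,0.18],"jaw": -1}
    - {"dp": [0,0,0],"rotation": [0.08,-0.98,0.18],"jaw": -1}
    - {"dp": [0,0,0],"rotation": [0.08,-0.98,0.18],"jaw": -1}
    - {"dp": [0,0,0],"rotation": [0.08,-0.98,0.18],"jaw": -1}
    - {"dp": [0,0,0],"rotation": [0.08,-0.98,0.18],"jaw": -1}
    - {"dp": [0,0,0],"rotation": [0.08,-0.98,0.18],"jaw": -1}
    - {"dp": [0,0,0],"rotation": [0.08,-0.98,0.18],"jaw": -1}
    - {"dp": [0,0,0],"rotation": [0.08,-0.98,0.18],"jaw": -1}
    - {"dp": [0,0,0],"rotation": [0.08,-0.98,0.18],"jaw": -1}

```text
time: 12.35
tcp_pos: [0.538, 0.0579, 0.294]
eef_rot: [-0.023, -0.034, 0.769, 0.639]
ft_force: [0.9, -0.4, -4.1]
finger_gap: 0.252
```

```bash
python3 log.py; python3 fk.py; python3 - <<'E'
from meas import *
grab('side','side8');grab('wrist','wrist8');grab('top','top8')
from plan import *
for x in([.56,.06,.18],[.56,.1,.12],[.56,.1,.1]):
  for pit in(10,7): print(x,pit);goto(x,TZ(94,pit),[0,0,1])
E
```

```text
time 12.35
q [-0.3782  0.5221  1.5474  1.1745  1.869  -2.1808]
tcp_pos [0.538  0.0579 0.294 ]
eef_rot [-0.0229 -0.0337  0.7685  0.6385]
[-0.      0.2213  0.4241  0.041   0.4476  0.2447  0.0367 -0.    ] 0.0006515019299682401 [7.014 6.348 4.157 1.805 1.1   0.639 0.485 0.34 ]
[0.56, 0.06, 0.18] 10
dp total (fs) [ 0.44  0.04 -2.28] rot total(fs) [ 0.09  0.02 -0.1 ] n>= 2.3 angle 0.8
ik [-0.36  0.73  1.53  1.15  1.78 -2.34] low 0.145
[0.56, 0.06, 0.18] 7
dp total (fs) [ 0.44  0.04 -2.28] rot total(fs) [ 0.59  0.06 -0.1 ] n>= 2.3 angle 3.6
ik [-0.37  0.75  1.52  1.19  1.81 -2.35] low 0.133
[0.56, 0.1, 0.12] 10
dp total (fs) [ 0.44  0.84 -3.48] rot total(fs) [ 0.09  0.02 -0.1 ] n>= 3.5 angle 0.8
ik [-0.3   0.82  1.55  1.18  1.7  -2.43] low 0.087
[0.56, 0.1, 0.12] 7
dp total (fs) [ 0.44  0.84 -3.48] rot total(fs) [ 0.59  0.06 -0.1 ] n>= 3.5 angle 3.6
ik [-0.3   0.84  1.55  1.21  1.73 -2.44] low 0.074
[0.56, 0.1, 0.1] 10
dp total (fs) [ 0.44  0.84 -3.88] rot total(fs) [ 0.09  0.02 -0.1 ] n>= 3.9 angle 0.8
ik [-0.3   0.85  1.54  1.18  1.68 -2.45] low 0.068
[0.56, 0.1, 0.1] 7
dp total (fs) [ 0.44  0.84 -3.88] rot total(fs) [ 0.59  0.06 -0.1 ] n>= 3.9 angle 3.6
ik [-0.3   0.88  1.54  1.21  1.72 -2.47] low 0.055
```

View pics/wrist8.png

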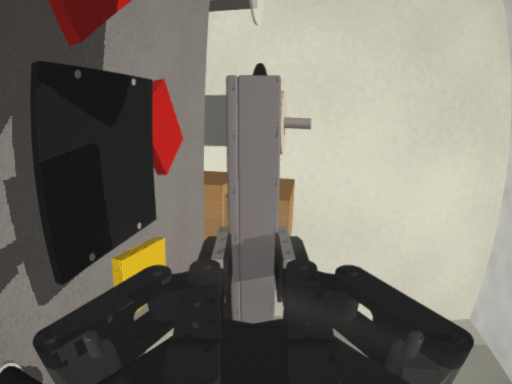

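View pics/side8.png

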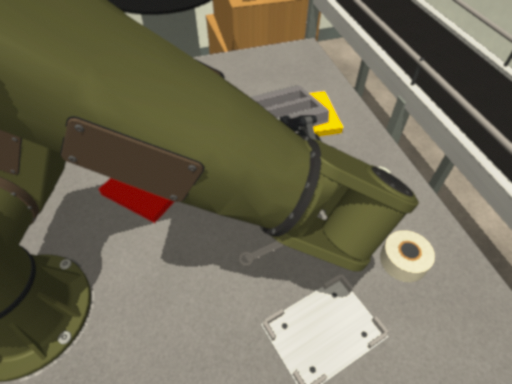

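>>> apply_moves:
  moves:
    - {"dp": [0.14,0.2,-0.6],"rotation": [0.2,0.02,-0.03],"jaw": -1}
    - {"dp": [0.14,0.2,-0.7],"rotation": [0.2,0.02,-0.03],"jaw": -1}
    - {"dp": [0.14,0.2,-0.8],"rotation": [0.19,0.02,-0.03],"jaw": -1}
    - {"dp": [0.02,0.24,-0.7],"rotation": [0,0,0],"jaw": -1}
    - {"dp": [0,0,-0.6],"rotation": [0,0,0],"jaw": -1}
    - {"dp": [0,0,-0.3],"rotation": [0,0,0],"jaw": -1}
    - {"dp": [0,0,0],"rotation": [0,0,0],"jaw": -1}

```text
time: 13.2
tcp_pos: [0.5599, 0.0998, 0.1076]
eef_rot: [-0.024, -0.025, 0.748, 0.663]
ft_force: [0.1, 0.2, -3.1]
finger_gap: 0.25
```

```bash
python3 log.py; python3 - <<'E'
from meas import *
grab('wrist','wrist9');grab('side','side9')
from plan import *
goto([.56,.1,.094],TZ(94.7,7),[0,0,1])
E
```

```text
time 13.2
q [-0.304   0.8654  1.5397  1.2086  1.7255 -2.4542]
tcp_pos [0.5599 0.0998 0.1076]
eef_rot [-0.0241 -0.0254  0.7482  0.6625]
dp total (fs) [-0.02  0.01 -0.32] rot total(fs) [-0.    0.02  0.12] n>= 0.3 angle 0.7
ik [-0.3   0.89  1.52  1.2   1.73 -2.47] low 0.049
```

View pics/wrist9.png

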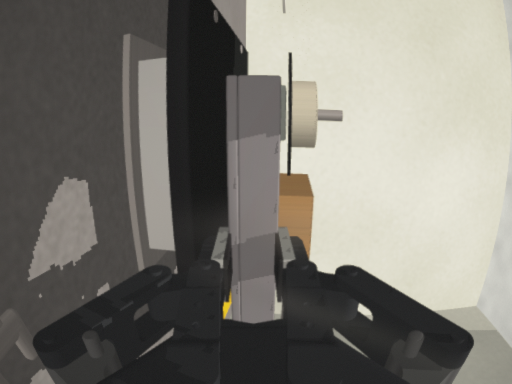

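The tray is just above the deck with the gripped side outside the plate edge. I lower until it touches.

>>> apply_moves:
  moves:
    - {"dp": [0,0,-0.1],"rotation": [0,0,0],"jaw": -1}
    - {"dp": [0,0,-0.1],"rotation": [0,0,0],"jaw": -1}
    - {"dp": [0,0,0],"rotation": [0,0,0],"jaw": -1}

```text
time: 13.6
tcp_pos: [0.5602, 0.0997, 0.0988]
eef_rot: [-0.023, -0.027, 0.748, 0.662]
ft_force: [0.6, -1.1, -4.1]
finger_gap: 0.249
```

>>> apply_moves:
  moves:
    - {"dp": [0,0,-0.06],"rotation": [0,0,0],"jaw": -1}
    - {"dp": [0,0,0],"rotation": [0,0,0],"jaw": -1}

```text
time: 13.8
tcp_pos: [0.5605, 0.0996, 0.0964]
eef_rot: [-0.022, -0.027, 0.748, 0.663]
ft_force: [1.2, -0.7, 0.7]
finger_gap: 0.25
```

>>> apply_moves:
  moves:
    - {"dp": [0,0,-0.02],"rotation": [0,0,0],"jaw": -0.4}
    - {"dp": [0,0,0],"rotation": [0,0,0],"jaw": -0.3}
    - {"dp": [0,0,0],"rotation": [0,0,0],"jaw": -0.2}
    - {"dp": [0,0,0],"rotation": [0,0,0],"jaw": -0.1}
    - {"dp": [0,0,0],"rotation": [0,0,0],"jaw": 0}
    - {"dp": [0,0,0],"rotation": [0,0,0],"jaw": 0.2}
    - {"dp": [0,0,0],"rotation": [0,0,0],"jaw": 0.5}
    - {"dp": [0,0,0],"rotation": [0,0,0],"jaw": 0.5}

```text
time: 14.6
tcp_pos: [0.5604, 0.0997, 0.0951]
eef_rot: [-0.022, -0.027, 0.748, 0.662]
ft_force: [0.5, 0.3, -0.8]
finger_gap: 0.749
```

```bash
python3 log.py; python3 - <<'E'
from meas import *
grab('wrist','wrist10')
E
```

```text
time 14.6
q [-0.3039  0.8894  1.5327  1.2061  1.7188 -2.475 ]
tcp_pos [0.5604 0.0997 0.0951]
eef_rot [-0.0224 -0.0271  0.7484  0.6623]
```

View pics/wrist10.png

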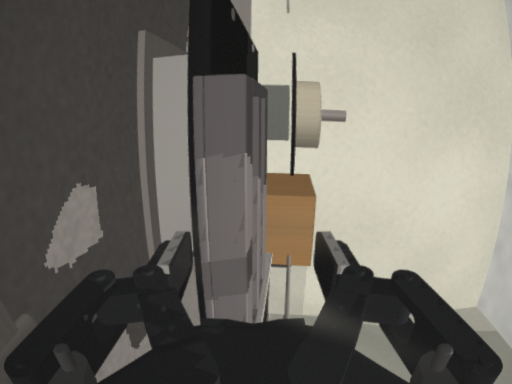

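The tray has settled flat on the deck, open side up, and the lower finger is clear of it. I open fully and retreat.

>>> apply_moves:
  moves:
    - {"dp": [0,0,0],"rotation": [0,0,0],"jaw": 1}
    - {"dp": [0,0,0],"rotation": [0,0,0],"jaw": 1}
    - {"dp": [0,-0.3,0],"rotation": [0,0,0],"jaw": 1}
    - {"dp": [0,-0.5,0],"rotation": [0,0,0],"jaw": 1}
    - {"dp": [0,-0.5,0],"rotation": [0,0,0],"jaw": 1}
    - {"dp": [0,-0.4,0.3],"rotation": [0,0,0],"jaw": 1}
    - {"dp": [0,0,0.9],"rotation": [0,0,0],"jaw": 1}
    - {"dp": [0,0,0.9],"rotation": [0,0,0],"jaw": 1}
    - {"dp": [0,0,0.9],"rotation": [0,0,0],"jaw": 1}
    - {"dp": [0,0,0.9],"rotation": [0,0,0],"jaw": 1}

```text
time: 15.65
tcp_pos: [0.5599, 0.0137, 0.2918]
eef_rot: [-0.022, -0.027, 0.749, 0.662]
ft_force: [0.9, 0.1, 0.3]
finger_gap: 1.0
```

```bash
python3 log.py; python3 - <<'E'
from meas import *
grab('top','top11');q=tray('top11')
from plan import *
for yaw in (95,):
  for s in(1,-1): goto([.555,.1,.28],[0,0,-1],[s*np.cos(np.radians(yaw)),s*np.sin(np.radians(yaw)),0])
for s in (1,-1):
  c=np.radians(103.3)
  for q in ik(np.array([.544,-.209,.05]),Rt([0,0,-1],[s*np.cos(c),s*np.sin(c),0])): print(s,q.round(2))
E
```

```text
time 15.65
q [-0.4365  0.6123  1.4484  1.2033  1.9466 -2.165 ]
tcp_pos [0.5599 0.0137 0.2918]
eef_rot [-0.0224 -0.0268  0.7486  0.6621]
top11 1212 [557.9 144.4] [170.4 120. ] 4.0 [0.0891 0.0939 0.0982]
dp total (fs) [-0.11  1.73 -0.38] rot total(fs) [-13.76  -1.     0.06] n>= 13.8 angle 82.8
ik [ 0.11  0.3   1.41  0.    1.43 -1.54] low 0.481
dp total (fs) [-0.11  1.73 -0.38] rot total(fs) [ -1.43  19.75 -22.47] n>= 22.5 angle 179.7
ik [0.11 0.3  1.41 0.   1.43 1.6 ] low 0.481
1 [-0.43  0.58  1.58 -0.    0.98 -2.23]
-1 [-0.43  0.58  1.58 -0.    0.98  0.91]
```

View pics/top11.png

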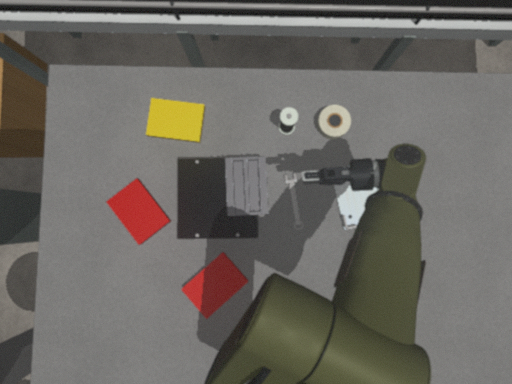

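The tray lies open side up on the deck at about (245,185), centre (558,144) mm. I go over it for the rib grasp.

>>> apply_moves:
  moves:
    - {"dp": [0,0.18,0],"rotation": [-0.98,-0.07,0],"jaw": 0}
    - {"dp": [0,0.18,0],"rotation": [-0.98,-0.07,0],"jaw": -0.25}
    - {"dp": [0,0.18,0],"rotation": [-0.98,-0.07,0],"jaw": -0.25}
    - {"dp": [0,0.18,0],"rotation": [-0.98,-0.07,0],"jaw": -0.25}
    - {"dp": [0,0.18,0],"rotation": [-0.98,-0.07,0],"jaw": -0.25}
    - {"dp": [0,0.18,0],"rotation": [-0.98,-0.07,0],"jaw": -0.25}
    - {"dp": [0,0.18,0],"rotation": [-0.98,-0.07,0],"jaw": -0.25}

```text
time: 16.4
tcp_pos: [0.5604, 0.0767, 0.29]
eef_rot: [-0.011, -0.034, 0.935, 0.354]
ft_force: [-0.6, -0.1, -0.4]
finger_gap: 0.373
```

>>> apply_moves:
  moves:
    - {"dp": [0,0.18,0],"rotation": [-0.98,-0.07,0],"jaw": -0.25}
    - {"dp": [0,0.18,0],"rotation": [-0.98,-0.07,0],"jaw": -0.25}
    - {"dp": [0,0.18,-0.2],"rotation": [-0.98,-0.07,0],"jaw": -0.25}
    - {"dp": [0,0.18,-0.3],"rotation": [-0.98,-0.07,0],"jaw": -0.25}
    - {"dp": [0,0.18,-0.3],"rotation": [-0.98,-0.07,0],"jaw": -0.25}
    - {"dp": [0,0.18,-0.3],"rotation": [-0.98,-0.07,0],"jaw": -0.25}
    - {"dp": [0,0.18,-0.3],"rotation": [-0.98,-0.07,0],"jaw": -0.25}
    - {"dp": [0,0,0],"rotation": [0,0,0],"jaw": -0.25}

```text
time: 17.2
tcp_pos: [0.5596, 0.1419, 0.2179]
eef_rot: [-0.001, -0.038, 0.999, 0.002]
ft_force: [-0.6, -0.7, -0.4]
finger_gap: 0.374
```

```bash
python3 log.py; python3 - <<'E'
from meas import *
grab('wrist','wrist12'); grab('side','side12');q=tray('side12')
P,im,d=cloud('wrist12',True); m=(d>0)&(P[...,2]>.088)&(P[...,2]<.102)&(abs(P[...,0]-.56)<.12)&(abs(P[...,1]-.145)<.1)
q=P[m]; 
n=np.array([-np.sin(np.radians(4)),np.cos(np.radians(4))]); v=(q[:,:2]-[.5579,.1444])@n
h,e=np.histogram(v,bins=np.arange(-.08,.08,.004)); print([(round(a*1000),int(b)) for a,b in zip(e,h) if b])
from plan import *
c=np.radians(94); goto([.558,.1445,.12],[0,0,-1],[np.cos(c),np.sin(c),0])
E
```

```text
time 17.2
q [ 0.1829  0.3719  1.4568  0.0048  1.3145 -1.4648]
tcp_pos [0.5596 0.1419 0.2179]
eef_rot [-0.0011 -0.0378  0.9993  0.0022]
side12 2102 [558.  142.3] [171.  122.5] 3.9 [0.0839 0.0934 0.096 ]
[(-64, 32), (-60, 609), (-56, 624), (-52, 622), (-48, 591), (-44, 594), (-40, 402), (-36, 44), (-32, 62), (-28, 80), (-24, 71), (-20, 79), (-16, 68), (-12, 77), (-8, 534), (-4, 747), (0, 727), (4, 322), (8, 73), (12, 76), (16, 74), (20, 78), (24, 78), (28, 51), (32, 37), (36, 447), (40, 574), (44, 608), (48, 623), (52, 603), (56, 536), (60, 2)]
dp total (fs) [-0.05  0.08 -2.  ] rot total(fs) [-0.09 -0.   -0.04] n>= 2.0 angle 0.6
ik [ 0.19  0.47  1.56 -0.    1.11 -1.45] low 0.321
```

View pics/wrist12.png

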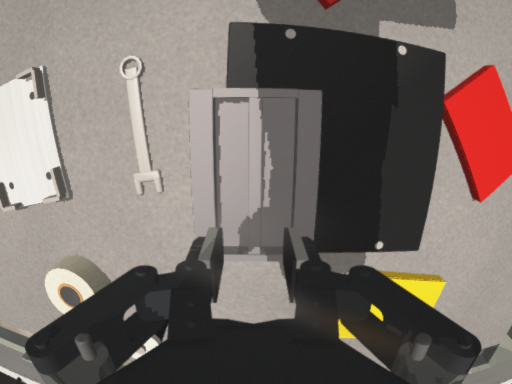

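View pics/side12.png

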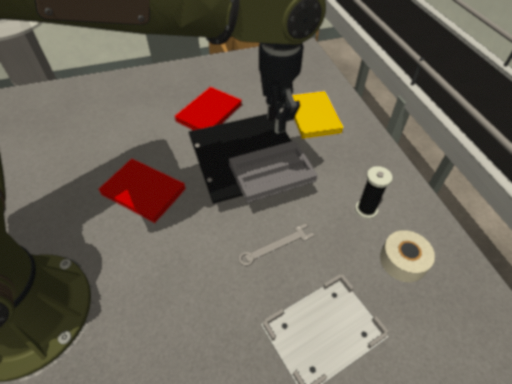

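The wrist view shows the rib at columns 245–258, centred between the fingers, and the tray right way up. I descend into the pockets and grip the rib.

>>> apply_moves:
  moves:
    - {"dp": [-0.04,0.02,-1],"rotation": [-0.09,0,-0.04],"jaw": -0.25}
    - {"dp": [0,0,-0.8],"rotation": [0,0,0],"jaw": -0.25}
    - {"dp": [0,0,-0.5],"rotation": [0,0,0],"jaw": -0.25}
    - {"dp": [0,0,-0.28],"rotation": [0,0,0],"jaw": -0.25}
    - {"dp": [0,0,-0.1],"rotation": [0,0,0],"jaw": -0.25}
    - {"dp": [0,0,-0.05],"rotation": [0,0,0],"jaw": -0.25}
    - {"dp": [0,0,0],"rotation": [0,0,0],"jaw": -0.25}

```text
time: 18.0
tcp_pos: [0.5589, 0.1416, 0.0846]
eef_rot: [0.001, -0.034, 0.999, -0.0]
ft_force: [-0.7, 0.2, 0.3]
finger_gap: 0.378
```

>>> apply_moves:
  force: 40
  moves:
    - {"dp": [0,0,0],"rotation": [0,0,0],"jaw": -0.5}
    - {"dp": [0,0,0],"rotation": [0,0,0],"jaw": -0.7}
    - {"dp": [0,0,0],"rotation": [0,0,0],"jaw": -1}
    - {"dp": [0,0,0],"rotation": [0,0,0],"jaw": -1}
    - {"dp": [0,0,0],"rotation": [0,0,0],"jaw": -1}

```text
time: 18.5
tcp_pos: [0.5587, 0.142, 0.0845]
eef_rot: [0.001, -0.035, 0.999, -0.0]
ft_force: [-1.7, 0.7, 6.3]
finger_gap: 0.124
```

>>> apply_moves:
  force: 80
  moves:
    - {"dp": [0,0,0],"rotation": [0,0,0],"jaw": -1}
    - {"dp": [0,0,0],"rotation": [0,0,0],"jaw": -1}
    - {"dp": [0,0,0.2],"rotation": [0,0,0],"jaw": -1}
    - {"dp": [0,0,0.4],"rotation": [0,0,0],"jaw": -1}
    - {"dp": [0,0,0.8],"rotation": [0,0,0],"jaw": -1}
    - {"dp": [0,0,0.8],"rotation": [0,0,0],"jaw": -1}
    - {"dp": [0,0,0],"rotation": [0,0,0],"jaw": -1}

```text
time: 19.2
tcp_pos: [0.56, 0.1421, 0.1996]
eef_rot: [0.005, -0.035, 0.999, 0.0]
ft_force: [-0.0, 0.6, -3.6]
finger_gap: 0.108
```

```bash
python3 log.py; python3 - <<'E'
from meas import *
z0=observe()['tcp_pos'][2]
grab('side','side13');q=tray('side13',z0-.02,z0+.022); grab('top','top13'); q=tray('top13',z0-.01,z0+.022)
from plan import *
c=np.radians(103.4); goto([.544,-.209,.2],[0,0,-1],[np.cos(c),np.sin(c),0])
E
```

```text
time 19.2
q [ 1.8560e-01  3.8300e-01  1.4854e+00 -1.3000e-03  1.2640e+00 -1.4541e+00]
tcp_pos [0.56   0.1421 0.1996]
eef_rot [ 4.600e-03 -3.460e-02  9.994e-01  1.000e-04]
side13 3565 [559.4 141.2] [170.8 124.4] 3.9 [0.1878 0.2052 0.211 ]
top13 95 [517.5 187.3] [31.9 18.8] 5.4 [0.1951 0.2052 0.2083]
dp total (fs) [-0.28 -7.01  0.12] rot total(fs) [0.01 0.01 1.57] n>= 7.0 angle 9.4
ik [-0.43  0.4   1.46  0.    1.28 -2.23] low 0.401
```

View pics/side13.png

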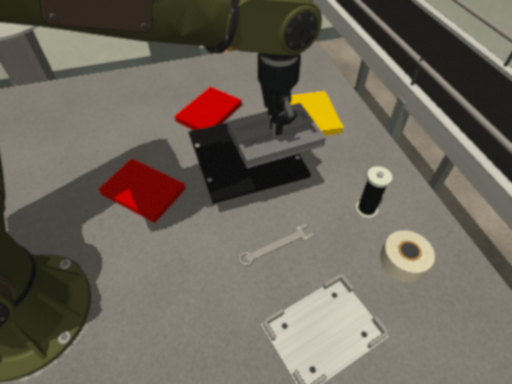

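The tray hangs level by the rib at about (275,135), clear of the deck. I carry it over to the holder.

>>> apply_moves:
  moves:
    - {"dp": [-0.02,-0.4,0],"rotation": [0,0,0.1],"jaw": -1}
    - {"dp": [-0.03,-0.8,0],"rotation": [0,0,0.2],"jaw": -1}
    - {"dp": [-0.04,-0.9,0],"rotation": [0,0,0.2],"jaw": -1}
    - {"dp": [-0.04,-0.9,0],"rotation": [0,0,0.2],"jaw": -1}
    - {"dp": [-0.04,-0.9,0],"rotation": [0,0,0.2],"jaw": -1}
    - {"dp": [-0.04,-0.9,0],"rotation": [0,0,0.2],"jaw": -1}
    - {"dp": [-0.04,-0.9,0],"rotation": [0,0,0.2],"jaw": -1}
    - {"dp": [-0.02,-0.8,0],"rotation": [0,0,0.2],"jaw": -1}
    - {"dp": [-0.01,-0.5,0],"rotation": [0,0,0.07],"jaw": -1}
    - {"dp": [0,0,0],"rotation": [0,0,0],"jaw": -1}

```text
time: 20.3
tcp_pos: [0.5431, -0.211, 0.1913]
eef_rot: [-0.001, -0.115, 0.993, 0.0]
ft_force: [-0.4, -0.6, -3.7]
finger_gap: 0.109
```

>>> apply_moves:
  moves:
    - {"dp": [0,0,-0.8],"rotation": [0,0,0],"jaw": -1}
    - {"dp": [0,0,-0.8],"rotation": [0,0,0],"jaw": -1}
    - {"dp": [0,0,-0.5],"rotation": [0,0,0],"jaw": -1}
    - {"dp": [0,0,0],"rotation": [0,0,0],"jaw": -1}

```text
time: 20.7
tcp_pos: [0.5419, -0.2067, 0.0837]
eef_rot: [-0.003, -0.117, 0.993, 0.002]
ft_force: [0.4, -0.2, -3.0]
finger_gap: 0.109
```

```bash
python3 log.py; python3 - <<'E'
from meas import *
o=observe();z0=o['tcp_pos'][2]; reg=(.3,.8,-.4,0)
grab('side','side14');q=tray('side14',z0-.005,z0+.02,reg); grab('top','top14'); q=tray('top14',z0-.005,z0+.02,reg); grab('wrist','wrist14')
from plan import *
c=np.radians(103.4); goto([.544,-.209,.1],[0,0,-1],[np.cos(c),np.sin(c),0])
E
```

```text
time 20.7
q [-4.2730e-01  5.2790e-01  1.5665e+00 -5.0000e-04  1.0550e+00 -2.2317e+00]
tcp_pos [ 0.5419 -0.2067  0.0837]
eef_rot [-0.0034 -0.1167  0.9932  0.0018]
side14 2890 [ 541.8 -207.8] [171.4 120.3] 13.1 [0.0805 0.093  0.0958]
top14 643 [ 541.1 -197. ] [168.2 102.1] 13.4 [0.0805 0.0951 0.0995]
dp total (fs) [-0.02 -0.02  0.21] rot total(fs) [0.01 0.02 0.  ] n>= 0.2 angle 0.1
ik [-0.43  0.51  1.55 -0.    1.08 -2.23] low 0.301
```

View pics/wrist14.png

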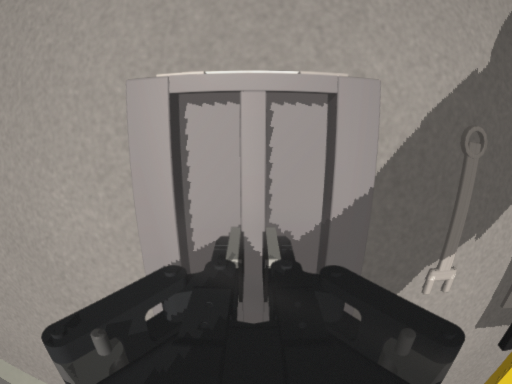

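View pics/side14.png

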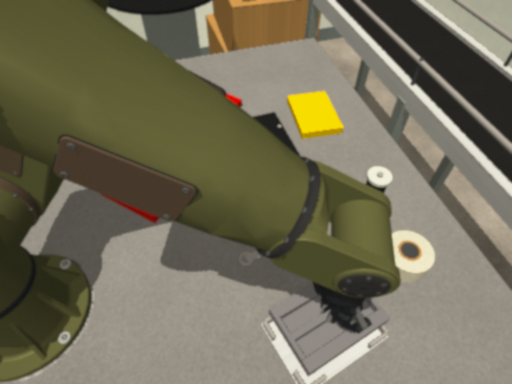

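The tray is just over the holder and needs a shift of about 2 mm. I correct and lower.

>>> apply_moves:
  moves:
    - {"dp": [0.05,-0.03,-0.1],"rotation": [0,0,0.04],"jaw": -1}
    - {"dp": [0,0,-0.4],"rotation": [0,0,0],"jaw": -1}
    - {"dp": [0,0,-0.3],"rotation": [0,0,0],"jaw": -1}
    - {"dp": [0,0,0],"rotation": [0,0,0],"jaw": -1}

```text
time: 21.25
tcp_pos: [0.546, -0.2094, 0.0467]
eef_rot: [-0.001, -0.119, 0.993, 0.0]
ft_force: [-0.2, -0.1, -3.7]
finger_gap: 0.107
```

```bash
python3 log.py; python3 - <<'E'
from meas import *
o=observe();z0=o['tcp_pos'][2]; reg=(.3,.8,-.4,0)
grab('side','side15');q=tray('side15',z0-.003,z0+.02,reg)
im=cv2.imread('pics/side15.png')[260:384,240:400]; cv2.imwrite('pics/side15c.png',cv2.resize(im,(800,600),interpolation=cv2.INTER_CUBIC))
E
```

```text
time 21.25
q [-4.2860e-01  5.8690e-01  1.5737e+00 -6.0000e-04  9.8290e-01 -2.2369e+00]
tcp_pos [ 0.546  -0.2094  0.0467]
eef_rot [-9.000e-04 -1.186e-01  9.929e-01  3.000e-04]
side15 2576 [ 545.4 -210.3] [171.  120.3] 13.6 [0.045  0.0561 0.0588]
```

View pics/side15c.png

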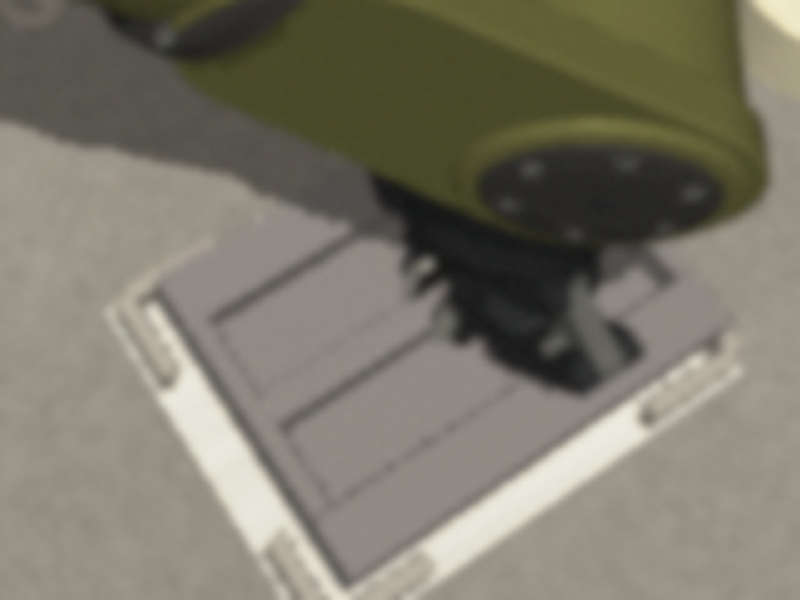

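>>> apply_moves:
  moves:
    - {"dp": [-0.02,0.015,-0.04],"rotation": [0,0,0],"jaw": -1}
    - {"dp": [0,0,-0.1],"rotation": [0,0,0],"jaw": -1}
    - {"dp": [0,0,-0.1],"rotation": [0,0,0],"jaw": -1}
    - {"dp": [0,0,0],"rotation": [0,0,0],"jaw": -1}

```text
time: 21.7
tcp_pos: [0.5455, -0.2089, 0.0358]
eef_rot: [-0.0, -0.119, 0.993, -0.0]
ft_force: [-0.4, 0.6, -3.4]
finger_gap: 0.108
```

>>> apply_moves:
  moves:
    - {"dp": [0,0,-0.1],"rotation": [0,0,0],"jaw": -1}
    - {"dp": [0,0,-0.08],"rotation": [0,0,0],"jaw": -1}
    - {"dp": [0,0,0],"rotation": [0,0,0],"jaw": -1}

```text
time: 22.0
tcp_pos: [0.5455, -0.2089, 0.0268]
eef_rot: [-0.0, -0.119, 0.993, -0.0]
ft_force: [0.5, 0.4, -3.9]
finger_gap: 0.111
```

Base at about 12 mm; it needs about 4 mm more.

>>> apply_moves:
  moves:
    - {"dp": [0,0,-0.05],"rotation": [0,0,0],"jaw": -1}
    - {"dp": [0,0,-0.03],"rotation": [0,0,0],"jaw": -1}
    - {"dp": [0,0,0],"rotation": [0,0,0],"jaw": -1}

```text
time: 22.3
tcp_pos: [0.5457, -0.209, 0.0232]
eef_rot: [0.0, -0.119, 0.993, -0.0]
ft_force: [-0.6, -1.6, -3.5]
finger_gap: 0.109
```

>>> apply_moves:
  moves:
    - {"dp": [0,0,-0.03],"rotation": [0,0,0],"jaw": -1}
    - {"dp": [0,0,0],"rotation": [0,0,0],"jaw": -1}

```text
time: 22.5
tcp_pos: [0.546, -0.2091, 0.0227]
eef_rot: [0.001, -0.119, 0.993, -0.001]
ft_force: [-3.9, 1.4, 4.2]
finger_gap: 0.11
```

```bash
python3 log.py; python3 -c "
from bench import observe
print(observe()['ft_force'])"
```

```text
time 22.5
q [-4.2820e-01  6.2200e-01  1.5840e+00 -7.0000e-04  9.3390e-01 -2.2363e+00]
tcp_pos [ 0.546  -0.2091  0.0227]
eef_rot [ 6.000e-04 -1.186e-01  9.929e-01 -7.000e-04]
[-3.94022162  1.422945    4.15719658]
```

The force shows contact at the expected seat height. I release inside the pockets and rise.

>>> apply_moves:
  moves:
    - {"dp": [0,0,0],"rotation": [0,0,0],"jaw": -0.6}
    - {"dp": [0,0,0],"rotation": [0,0,0],"jaw": -0.4}
    - {"dp": [0,0,0],"rotation": [0,0,0],"jaw": -0.3}
    - {"dp": [0,0,0],"rotation": [0,0,0],"jaw": -0.3}
    - {"dp": [0,0,0.2],"rotation": [0,0,0],"jaw": -0.3}
    - {"dp": [0,0,0.5],"rotation": [0,0,0],"jaw": -0.3}
    - {"dp": [0,0,0.9],"rotation": [0,0,0],"jaw": -0.3}
    - {"dp": [0,0,1],"rotation": [0,0,0],"jaw": -0.3}
    - {"dp": [0,0,1],"rotation": [0,0,0],"jaw": -0.3}
    - {"dp": [0,0,0.8],"rotation": [0,0,0],"jaw": -0.3}

```text
time: 23.5
tcp_pos: [0.5458, -0.209, 0.2461]
eef_rot: [0.002, -0.119, 0.993, -0.001]
ft_force: [0.0, -0.5, 0.7]
finger_gap: 0.346
```

>>> apply_moves:
  moves:
    - {"dp": [-0.3,0.8,0.3],"rotation": [0,0,0],"jaw": -0.3}
    - {"dp": [-0.3,0.9,0],"rotation": [0,0,0],"jaw": -0.3}
    - {"dp": [-0.3,0.9,0],"rotation": [0,0,0],"jaw": -0.3}
    - {"dp": [-0.3,0.9,0],"rotation": [0,0,0],"jaw": -0.3}
    - {"dp": [-0.3,0.9,0],"rotation": [0,0,0],"jaw": -0.3}
    - {"dp": [0,0.9,0],"rotation": [0,0,0],"jaw": -0.3}
    - {"dp": [0,0.9,0],"rotation": [0,0,0],"jaw": -0.3}
    - {"dp": [0,0,0],"rotation": [0,0,0],"jaw": -0.3}

```text
time: 24.3
tcp_pos: [0.4702, 0.105, 0.2578]
eef_rot: [0.001, -0.121, 0.993, -0.0]
ft_force: [0.9, -0.4, 0.1]
finger_gap: 0.347
```

```bash
python3 log.py; python3 - <<'E'
from meas import *
reg=(.3,.66,-.4,-.05)
grab('side','side16');q=tray('side16',.028,.05,reg);grab('top','top16');q=tray('top16',.028,.05,reg)
im=cv2.imread('pics/side16.png')[260:384,240:400]; cv2.imwrite('pics/side16c.png',cv2.resize(im,(800,600),interpolation=cv2.INTER_CUBIC))
# plane flatness of rim
Q=np.c_[q[:,:2],np.ones(len(q))]; 
P,im,d=cloud('side16'); m=(d>0)&(P[...,0]>.44)&(P[...,0]<.65)&(P[...,1]>-.31)&(P[...,1]<-.11)&(P[...,2]>.029)&(P[...,2]<.04); q=P[m]
c=np.linalg.lstsq(np.c_[q[:,:2]-[.544,-.209],np.ones(len(q))],q[:,2],rcond=None)[0]; print('tilt',c.round(4))
for t in('top16',):
  P,im,d=cloud(t); x,y,z=P[...,0],P[...,1],P[...,2]
  m=(d>0)&(x>.65)&(x<.9)&(y>-.3)&(y<.1)&(z>.02)&(z<.2)
  n,l,s,c=cv2.connectedComponentsWithStats(m.astype(np.uint8))
  for j in 1+np.argsort(-s[1:,4])[:2]: print(cv2.minAreaRect((P[l==j][:,:2]*1000).astype(np.float32)))
E
```

```text
time 24.3
q [ 1.4380e-01  1.2470e-01  1.6706e+00 -3.0000e-04  1.3445e+00 -1.6693e+00]
tcp_pos [0.4702 0.105  0.2578]
eef_rot [ 9.000e-04 -1.209e-01  9.927e-01 -1.000e-04]
side16 3237 [ 546.7 -209.7] [173.1 120.2] 13.6 [0.0293 0.032  0.0345]
top16 381 [ 534.3 -162.4] [168.5  27.5] 13.4 [0.0282 0.0318 0.0363]
tilt [0.0001 0.0002 0.0321]
((769.7119750976562, -120.40274047851562), (97.47439575195312, 98.90388488769531), 88.99051666259766)
((757.266845703125, 24.966285705566406), (50.10917663574219, 50.59671401977539), 63.767333984375)
```

View pics/side16c.png

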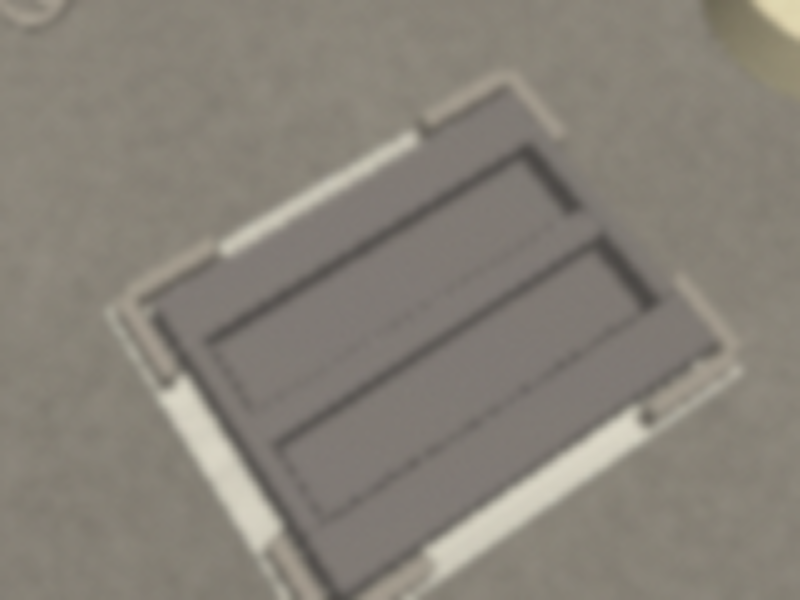

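View pics/side16.png

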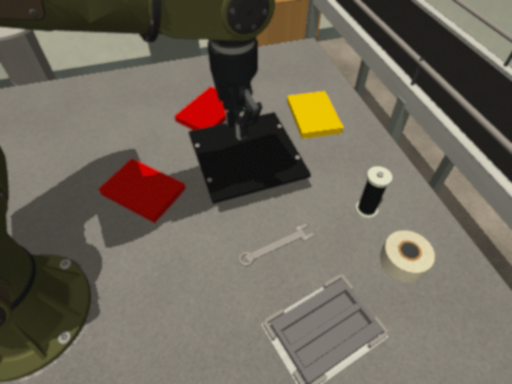

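The tray sits level inside the four angles with its rim at 32 mm, as expected (8 + 24). The wrench, roller and label roll have not moved. I hand it in.

```bash
python3 -c "
from bench import manip
print(manip.sign_off())"
```

```text
the job is handed in; nothing more can be done
None
```

The tray is in its holder, right way up and seated between the four corner angles. I handed the job in at about 24 s of the 72 s allowed.

**What I did:**
- I pushed the tray about 38 mm past the deck's right edge.
- I gripped the overhanging long rim from the side, lifted it and rolled it 180° in the air.
- I set it down right way up on the deck and let go.
- I then picked it up again by the rib from above and lowered it into the holder.

**Last checks:**
- **Height:** the rim is at 32 mm, which is the 8 mm seat plus the 24 mm tray, with no measurable tilt.
- **Fit:** the tray's angle is 13.6°, against 13.4° for the holder. The side picture shows it inside all four corners. The tray measures about 2.5 mm off centre along x, where 4 mm is free on each side.
- **Bystanders:** the roller and label roll measure within about 1 mm of where they started. I checked the wrench only by eye, and it has not visibly moved.
- **Robot:** the wrist force read at most about 6 N after any move. The gripper was clear of everything at hand-in.

**One disagreement:** the final top view was partly blocked by the arm, so it gave no usable tray centre. Position and tilt rest on the side camera; the top camera agreed on height and angle.

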